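# Clamp the T-headed tube rest in the angled bench chuck

## Task

Lift the steel T-headed tube rest up and off its fork on the retort stand and stand its shank fully home in the open mouth of the leaning bench chuck. Then turn the chuck's knurled sleeve clockwise, looking into the mouth, taking fresh grips as needed, until all three jaws grip the shank firmly and hold it straight along the chuck's axis. Leave the Petri dish and the crucible lid where they are, and do not bump the glass U-tube.

Things in the scene. Friction and masses are not known exactly. Their poses are not given: they have to be found in the camera images.
- rest: T-headed tube rest, plain steel, 0.2 kg, 118 mm long: round shank 16 mm in diameter, 100 mm long, with a crossbar head 44 mm long (its y), 12 mm thick (its x), 18 mm high. Origin: centre of the shank's foot; z runs up the shank to the head (z = 100 to 118 mm). At the start it hangs upright by its head on the fork, shank between the prongs.
- rest_head (a point): centre of the rest's crossbar head, 109 mm above its foot on the shank's axis.
- stand: fixed retort stand: flat steel base 120 x 150 x 14 mm, 162 mm tall rod with a chrome boss head (both at x = 5 to 39 mm) that carries a level fork of two prongs pointing to the stand's -x, from x = 0 to -94 mm. Origin: centre of the base's underside, z up.
- fork_seat (a point): point midway between the prongs, level with their tops (150 mm up), 50 mm along -x from the stand's origin; the head's underside rests within 10 mm of here. The slot is 25 mm wide and open at its -x end, each prong is 7.5 mm wide (40 mm over both); the tips turn up 8 mm over the last 4 mm.
- chuck: fixed bench chuck on a grey cast base, leaning 35 degrees from vertical to the base's -x, roughly towards the robot. Origin: centre of its inner floor, 90 mm above the shelf; z is the axis, pointing up out of the mouth at z = 84 mm. Bore 28 mm wide. Outside: fixed neck 48 mm wide up to z = 30 mm, then the turning sleeve to the mouth.
- chuck_mouth (a point): centre of the chuck's mouth, on its axis 84 mm from the floor. With the rest fully home its foot is on the floor (z = 0), its head's underside 16 mm and its head's top 34 mm outside the mouth.
- sleeve (a joint): turn (rad) of the knurled steel sleeve, 56 mm outside diameter, z = 30 to 84 mm of the chuck; 0 = jaws fully open, grows clockwise looking into the mouth (closing), starts at 0 to 0.6, stop at 3.4. Each rad moves the jaws 3.5 mm inwards. Drag 0.35 N m; stays where left. Jaws meet the shank near 1.7 to 2.1; the torque then climbs; at 0.8 N m or more they grip firmly.
- jaw_a: one of three steel jaws inside the sleeve, 120 degrees apart, z = 34 to 82 mm of the chuck, moving together as the sleeve turns. Origin at the chuck's origin when the sleeve is at 0, moving with the jaw; its gripping face is 14 mm along its x from there.
- jaw_b: second jaw, as jaw_a.
- jaw_c: third jaw, as jaw_a.
- utube: bystander: fixed grey cast clamp, 90 x 100 mm base, 134 mm tall, holding an upright clear glass U-tube (76 mm wide, its open ends 218 mm up). Origin: underside, below the U-tube.
- petri: bystander: loose glass Petri dish, 90 mm in diameter, 18 mm high. Origin: centre of the underside.
- lid: bystander: loose white porcelain crucible lid, 56 mm in diameter, 19 mm high. Origin: centre of the underside.
Things that resemble listed ones, but are neither listed nor needed, are in the scene too. Several things have the shape of the rest; the one meant has the colours described above.

How it is judged (in metres and radians):
On the way, in this order (a step that is already met when the one before it is completed fails the run):
1. the rest is lifted up and off the fork (distance between rest_head and fork_seat above 0.07 m), for 0.1 s.
2. the rest's shank stands home in the chuck, let go by the fingers, before the jaws bite (z of rest in the frame of chuck below 0.005 m and distance between rest and chuck below 0.012 m and contact force between the fingers and rest below 0.1 N and value of joint sleeve below 1.5 rad), for 0.1 s.
At the end, for the whole second after the job is handed in: The rest stands in the chuck with its foot within 5 mm of the chuck's floor and 6 mm of its centre, straight along the chuck's axis within about 3.4 degrees, head outwards, at rest, and each of the three jaws presses on it with more than 6 N (contact force between each of jaw_a, jaw_b, jaw_c and rest above 6 N and z of rest in the frame of chuck below 0.005 m and distance between rest and chuck below 0.006 m and angle between the z axis of rest and the z axis of chuck, either way round below 0.06 rad and z of rest_head in the frame of chuck above 0.09 m and linear speed of rest below 0.02 m/s); the robot touches nothing.
It fails at once if the Petri dish is pushed away (distance of petri from where it was at the start of the episode above 0.02 m).
It fails at once if the crucible lid is pushed away (distance of lid from where it was at the start of the episode above 0.02 m).
It fails at once if the U-tube or its clamp is bumped (contact force between utube and the arm above 3 N or contact force between utube and the fingers above 3 N or contact force between utube and rest above 3 N).
It also fails if it takes over 58 s, if anything falls off the work surface, if the arm or the gripper's body presses on something with over 40 N, if the wrist force passes 120 N, or if a joint passes its speed limit or range.

## Robot

A 6-joint arm with a two-finger parallel gripper is mounted at the origin on the work surface. World frame = base frame: x ahead of the robot, y to its left, z up, the work surface at z = 0. Lengths are in m, angles in degrees, forces in N, time in s.
With the tool pointing down it reaches from about 0.3 to 0.75 m from the base axis. Payload 8.5 kg.
Tool frame: the origin (TCP) lies midway between the tips of the shut fingers; the grasp point (between the pads) lies 19 mm behind it (bot.grip_point_offset is the distance from the TCP to the grasp point, in m); z points along the fingers, y is the direction in which the jaws open and shut (so a half turn about z gives the same grasp; the last joint's range is limited). The gripper opens to 88 mm and grips with 3 to 60 N. Pads are 18 mm wide; open, the fingers measure 123 mm over their backs; the gripper's body (75 mm by 187 mm) begins 45 mm behind the grasp point.
Start: joints at [-86.648, 21.807, 74.336, -0, 83.858, -12.336], TCP at [0.149, -0.529, 0.239] pointing down, gripper open.
Joint ranges: [-178.18, 178.18], [-50.72, 133.34], [12.68, 142.11], [-81.47, 261.47], [9.98, 163.14], [-165.26, 165.26]. Speed limits (degrees/s): [136.94, 136.94, 180, 180, 180, 180].

## Interface

Orientations are given as [roll, pitch, yaw] about the fixed x, y, z axes, in that order (R = Rz(yaw) Ry(pitch) Rx(roll)).
In Python, from plant import bot, vision gives the robot as it stands.
- The arm moves only by the tool servo_tool, never from a script. Its argument "steps" is text: rows parted by semicolons, each of 7 numbers parted by spaces: the opening, from -1 (shut) to 1 (fully open), then the shift along the tool's x, y, z in mm, then the turn, a rotation vector about the tool's x, y, z in units of 5 degrees (1.0 is 5 degrees). A call has 1 to 12 rows; each row is the pose to reach, as a shift and turn from the pose commanded when the call began, along the tool's axes at that moment; what a row does not reach only later rows make up. A row lasts 1/10 s, in which the tool goes at most 50 mm and 8.59 degrees, less where a joint would pass 70% of its speed; a pose out of reach is approached as far as the arm can. A call with a gripper value outside its range is refused whole. The fingers move at their own pace and stop on an object; the grip force is fixed at half the most. Time passes only in rows, so rows that repeat a pose let the fingers close. It gives the time, the measured TCP pose, the force and the opening at its end, in the units of the state.
- bot.observe(): the state, without advancing time (a new reading comes with each control period).
- vision.camera(name): name is "scene" or "top" or "wrist"; returns a dict with "img" (420x560x3 uint8, blue, green, red), "range_z" (420x560 float32, m along the optical axis (not along the pixel's ray), 0 where there is no reading), "camera_matrix" (3x3 intrinsics, pixels), "k1" (the pictures are not rectified: a ray, as slopes to the right and down, at radius r is drawn at 1 + k1 r^2 times it, then the intrinsics apply), "rvec" (rotation vector, rad) and "tvec" (3), from world to camera coordinates, as OpenCV has them; the wrist camera has in their place "tool_from_camera" (4x4, takes a point from camera to tool coordinates, whose origin is the TCP and whose axes are the flange's). Camera axes: x right, y down, z forward; pixel columns grow to the right and rows downward; lengths in m; the calibration is good to about 2 mm. A picture is of the moment at which its call begins: read the wrist's pose just before it.
- bot.close_job(): hands the job in, once; it reports no verdict.
The state is a dict: "t": time; "qpos": joint angles; "joint_velocities": joint speeds; "tau": joint torques, N m; "tcp_pos": TCP position; "eef_rot": TCP orientation; "force": force on the tool from outside, world axes, zero at the start; "wrist_torque": the same for the moment, N m; "gripper_width": finger opening in m.
Only numpy, scipy, OpenCV 4.12 (cv2) and the standard library are available. Lean on these libraries where they do the work, as an engineer would, in place of code of your own. Each camera call takes 0.05 s, during which the arm holds its last target.

## Working session

There is one attempt and no reset: what is moved stays moved. The work goes in short steps, Python scripts to look and compute and a tool call to move; the robot and the scene stay as the last step left them, time stands still between calls to the robot, and variables do not carry over. Pictures are saved under pics/ and viewed, and the job is handed in when it is done.

Besides the shell and the picture viewer there is one more tool, called after "Request:" in YAML: its name, and indented under it one key for each argument. servo_tool: Moves the arm, as the interface text tells. Its arguments: {"type":"object","properties":{"steps":{"type":"string"}},"required":["steps"]}

```bash
ls; mkdir -p pics; python3 - <<'E'
from plant import bot, vision
import cv2
print(bot.observe())
for n in ["scene","top","wrist"]:
    c=vision.camera(n); cv2.imwrite(f"pics/{n}0.png",c["img"])
    print(n,c["camera_matrix"],c["k1"],c.get("rvec"),c.get("tvec"),c.get("tool_from_camera"))
E
```

```text
pics
{'t': 0.0, 'qpos': array([-8.66492505e+01,  2.18409968e+01,  7.43855584e+01, -1.54293385e-03,
        8.38563688e+01, -1.23377593e+01]), 'joint_velocities': array([-0.00504169, -0.06421854,  0.0522153 ,  0.01633233, -0.01408284,
        0.03263236]), 'tau': array([-3.45226663e-04, -4.37928486e+01, -2.24554610e+01,  7.12941075e-02,
        3.52087186e-02, -1.18405787e-04]), 'tcp_pos': array([ 0.14868009, -0.52923034,  0.23813296]), 'eef_rot': array([-1.79918663e+02, -1.62203201e-02,  1.56886635e+01]), 'force': array([-0.25334209,  0.0353032 , -0.91284781]), 'wrist_torque': array([ 0.03245939,  0.00760664, -0.02834877]), 'gripper_width': 0.08794783957750638}
scene [[508.98636919   0.         283.50330346]
 [  0.         508.98636919 208.68545755]
 [  0.           0.           1.        ]] 0.0007679063247414306 [ 1.93074323  0.99603387 -0.54477599] [-0.35767502 -0.12091605  1.33634309] None
top [[407.91910263   0.         283.85811182]
 [  0.         407.91910263 209.97400296]
 [  0.           0.           1.        ]] 0.014709509318119224 [ 2.09950601 -2.13984698  0.21245329] [0.04916951 0.59705943 0.91572862] None
wrist [[332.45427159   0.         276.71815859]
 [  0.         332.45427159 212.59162588]
 [  0.           0.           1.        ]] -0.054545033339950734 None None [[ 1.38670049e-03 -9.66727680e-01 -2.55803967e-01  6.50120385e-02]
 [ 9.99998845e-01  1.49987390e-03 -2.47340647e-04 -6.08579891e-04]
 [ 6.22784743e-04 -2.55803329e-01  9.66728643e-01 -1.46734584e-01]
 [ 0.00000000e+00  0.00000000e+00  0.00000000e+00  1.00000000e+00]]
```

View pics/scene0.png

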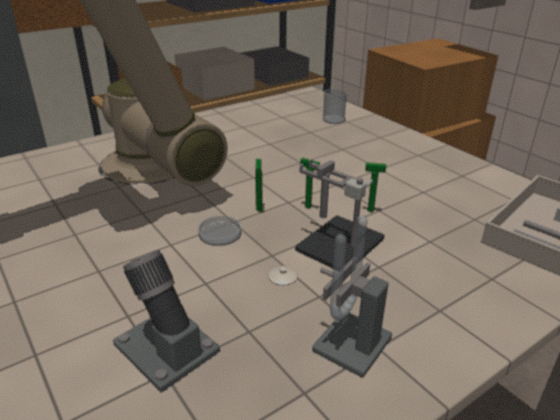

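View pics/top0.png

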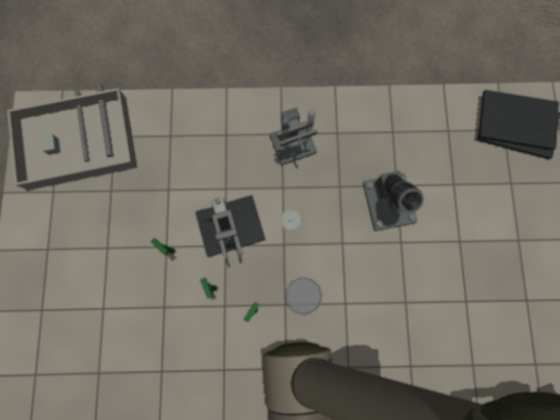

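View pics/wrist0.png

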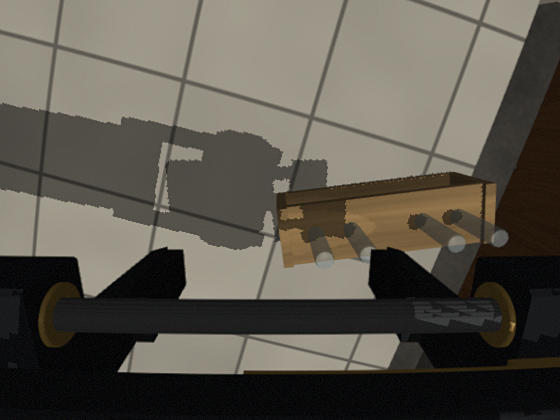

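The scene picture shows three green T-rests at (259,185), (309,183) and (374,186), and one grey T-rest hanging on the fork at (325,185). The description is plain steel on the fork, so it is the grey one. The top view has the fork at (228,235), the chuck at (400,195), the U-tube at (293,135), the Petri dish at (303,296) and the lid at (291,220). I'll enlarge to confirm.

```bash
cat > h.py <<'E'
import numpy as np, cv2
from plant import bot, vision
from scipy.spatial.transform import Rotation as Rn
def tool_pose():
    s=bot.observe(); T=np.eye(4); T[:3,:3]=Rn.from_euler('xyz',s['eef_rot'],degrees=True).as_matrix(); T[:3,3]=s['tcp_pos']; return T
def cam(n):
    Tw=tool_pose() if n=='wrist' else None
    c=vision.camera(n)
    if n=='wrist': c['T']=Tw@c['tool_from_camera']
    else:
        M=np.eye(4); M[:3,:3]=cv2.Rodrigues(np.array(c['rvec']))[0]; M[:3,3]=np.array(c['tvec']).ravel(); c['T']=np.linalg.inv(M)
    return c
def dist(c): return np.array([c['k1'],0,0,0,0.])
def rays(c,px):
    px=np.asarray(px,float).reshape(-1,1,2)
    u=cv2.undistortPoints(px,c['camera_matrix'],dist(c)).reshape(-1,2)
    return np.c_[u,np.ones(len(u))]
def world_rays(c,px):
    return c['T'][:3,3], rays(c,px)@c['T'][:3,:3].T
def on_plane(c,px,z):
    o,d=world_rays(c,px); return o+d*((z-o[2])/d[:,2])[:,None]
def proj(c,P):
    M=np.linalg.inv(c['T']); 
    return cv2.projectPoints(np.asarray(P,float).reshape(-1,1,3),cv2.Rodrigues(M[:3,:3])[0],M[:3,3],c['camera_matrix'],dist(c))[0].reshape(-1,2)
def tri(c1,p1,c2,p2):
    o1,d1=world_rays(c1,[p1]);o2,d2=world_rays(c2,[p2]);d1=d1[0]/np.linalg.norm(d1);d2=d2[0]/np.linalg.norm(d2)
    s=np.linalg.lstsq(np.c_[d1,-d2],o2-o1,rcond=None)[0]
    a=o1+s[0]*d1;b=o2+s[1]*d2; return (a+b)/2,np.linalg.norm(a-b)
def cloud(c):
    h,w=c['range_z'].shape; v,u=np.mgrid[0:h,0:w]
    r=rays(c,np.c_[u.ravel(),v.ravel()]); z=c['range_z'].ravel()
    P=(r*z[:,None])@c['T'][:3,:3].T+c['T'][:3,3]
    P[z==0]=np.nan; return P.reshape(h,w,3)
E
python3 - <<'E'
from h import *
s=cam('scene');t=cam('top')
import pickle; pickle.dump((s,t),open('c0.pkl','wb'))
a=cv2.resize(s['img'][140:240,240:400],None,fx=5,fy=5,interpolation=cv2.INTER_CUBIC); cv2.imwrite('pics/cropS.png',a)
b=cv2.resize(t['img'][160:320,140:340],None,fx=4,fy=3.75*4/3.75,interpolation=cv2.INTER_CUBIC)[:600]; cv2.imwrite('pics/cropT.png',b)
d=cv2.resize(t['img'][90:240,260:440],None,fx=4,fy=4,interpolation=cv2.INTER_CUBIC); cv2.imwrite('pics/cropC.png',d)
d=cv2.resize(s['img'][240:390,100:230],None,fx=4,fy=4,interpolation=cv2.INTER_CUBIC); cv2.imwrite('pics/cropD.png',d)
C=cloud(s)
for p in [(325,185),(327,170),(220,230),(283,275),(150,260),(340,243)]: print(p,C[p[1],p[0]])
C=cloud(t)
for p in [(222,223),(403,190),(303,296),(291,220),(412,200),(305,125)]: print(p,C[p[1],p[0]])
E
```

```text
(325, 185) [0.5324206  0.15484543 0.1261553 ]
(327, 170) [0.53239927 0.15765862 0.15776123]
(220, 230) [ 0.39383905 -0.00541344  0.00684735]
(283, 275) [0.59163835 0.01392017 0.0096348 ]
(150, 260) [ 0.61995631 -0.23414395  0.17051954]
(340, 243) [ 0.78098253 -0.03140383  0.21047156]
(222, 223) [0.57678307 0.19185674 0.01356473]
(403, 190) [ 0.61512882 -0.2171315   0.16680861]
(303, 296) [ 0.39547561 -0.00465345  0.00684282]
(291, 220) [0.58031616 0.02036562 0.01805481]
(412, 200) [ 0.60266275 -0.24923183  0.12203051]
(305, 125) [ 0.78419668 -0.01463629  0.12593102]
```

View pics/cropS.png

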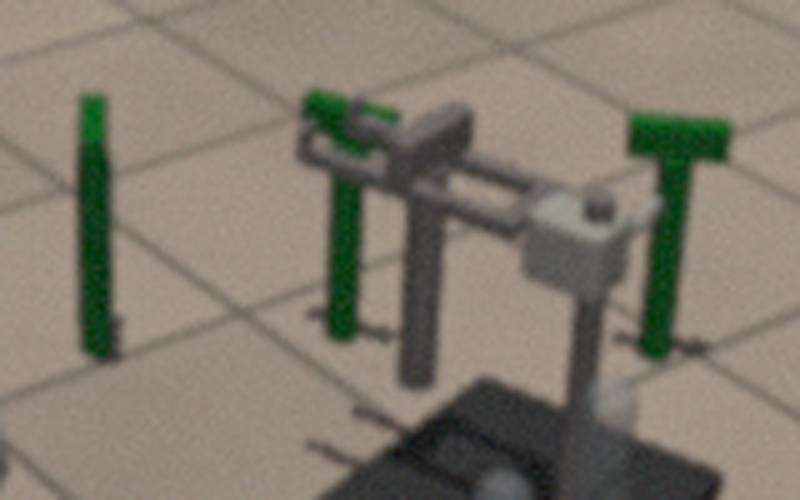

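View pics/cropT.png

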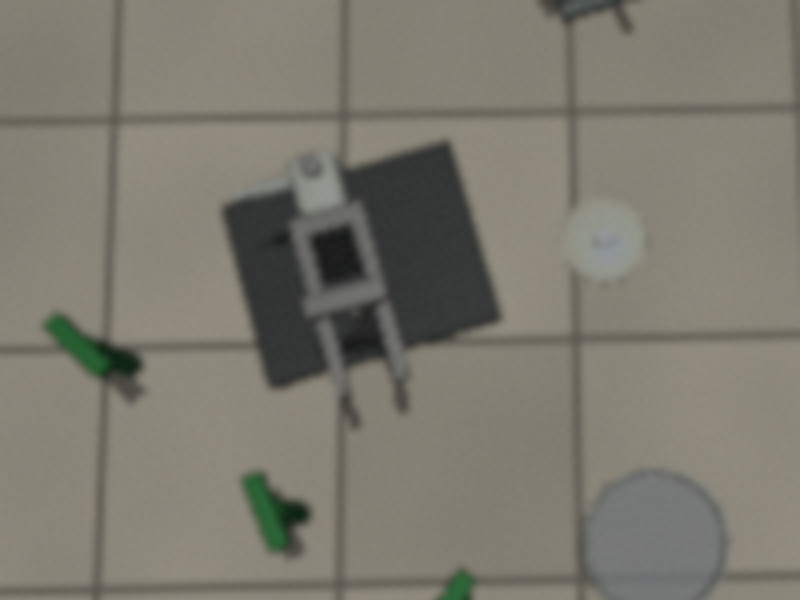

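View pics/cropC.png

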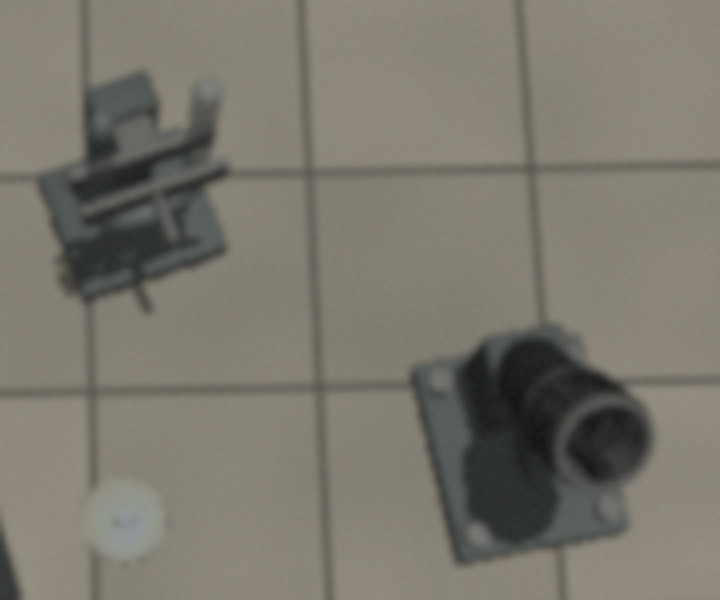

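View pics/cropD.png

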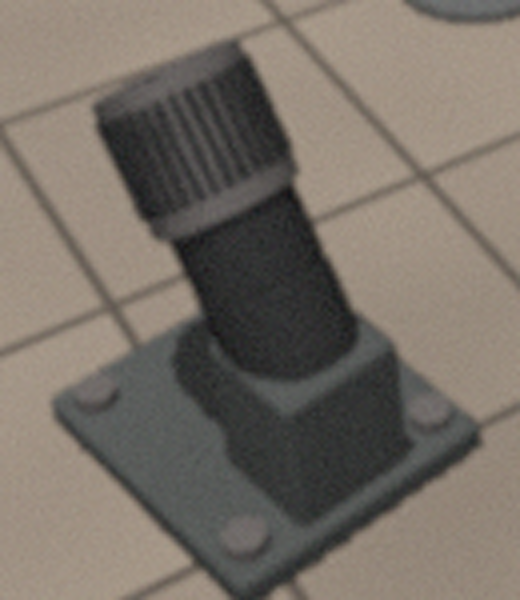

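The crop confirms it. The grey steel T hangs at crop (430,150), which is scene (326,170), while the three green ones stand behind it on the table. Next I'll measure the fork, head and chuck from both range views.

```bash
python3 - <<'E'
from h import *
import pickle; s,t=pickle.load(open('c0.pkl','rb'))
for n,c in (('s',s),('t',t)):
    C=cloud(c).reshape(-1,3)
    m=(abs(C[:,0]-0.53)<.1)&(abs(C[:,1]-.16)<.1)
    P=C[m]
    hd=P[(P[:,2]>.161)&(P[:,2]<.175)&(P[:,0]<.56)]
    q=hd[:,:2]; print(n,'head',len(q),hd.mean(0), cv2.minAreaRect(q.astype(np.float32)), np.percentile(hd[:,2],[5,50,95]))
    pr=P[(P[:,2]>.138)&(P[:,2]<.16)]
    print(n,'prong',len(pr),cv2.minAreaRect(pr[:,:2].astype(np.float32)),np.percentile(pr[:,2],[5,50,95]))
    m=(abs(C[:,0]-0.62)<.15)&(abs(C[:,1]+.23)<.12)&(C[:,2]>.012)
    P=C[m]
    print(n,'chuck',len(P),P.min(0),P.max(0))
    m=(abs(C[:,0]-0.78)<.1)&(abs(C[:,1]+.02)<.1)&(C[:,2]>.03);P=C[m];print(n,'utube',P.min(0),P.max(0))
# top-plate corners: stand base by colour in top
for n,c in (('s',s),('t',t)):
    C=cloud(c); 
    m=(abs(C[...,0]-0.66)<.16)&(abs(C[...,1]+.22)<.13)&(C[...,2]>.004)&(C[...,2]<.025)
    P=C[m]; print(n,'chuck base',len(P),cv2.minAreaRect(P[:,:2].astype(np.float32)),np.median(P[:,2]))
    m=(abs(C[...,0]-0.58)<.13)&(abs(C[...,1]-.18)<.13)&(C[...,2]>.008)&(C[...,2]<.02)
    P=C[m]; print(n,'stand base',len(P),cv2.minAreaRect(P[:,:2].astype(np.float32)),np.median(P[:,2]))
E
```

```text
s head 125 [0.53045524 0.15510726 0.16671956] ((0.5287200212478638, 0.1570046991109848), (0.01401614397764206, 0.045102477073669434), 13.599427223205566) [0.16148965 0.16775714 0.1696001 ]
s prong 813 ((0.5421845316886902, 0.1650812178850174), (0.13665460050106049, 0.060544453561306), 26.857336044311523) [0.14074626 0.14996914 0.15707366]
s chuck 7010 [ 0.55868334 -0.29654751  0.01205411] [ 0.69843221 -0.16810857  0.17554514]
s utube [ 0.72406972 -0.04508173  0.03011648] [0.82780215 0.0479421  0.2193625 ]
t head 126 [0.52845834 0.16125745 0.16779327] ((0.5289425253868103, 0.16178421676158905), (0.012102932669222355, 0.044072531163692474), 13.257057189941406) [0.16444047 0.16806948 0.17063616]
t prong 587 ((0.5438200831413269, 0.16948214173316956), (0.13605007529258728, 0.058771368116140366), 26.96611785888672) [0.1413718  0.15053852 0.1556049 ]
t chuck 2391 [ 0.55444925 -0.29380657  0.01201658] [ 0.69748426 -0.16441258  0.17683644]
t utube [ 0.72540235 -0.04066749  0.03145135] [0.82702207 0.05282592 0.21978729]
s chuck base 2918 ((0.6112350225448608, -0.21588322520256042), (0.29513654112815857, 0.24418425559997559), 49.78382873535156) 0.01473854731012414
s stand base 1841 ((0.5614336729049683, 0.2053995132446289), (0.12139525264501572, 0.22753719985485077), 16.16141700744629) 0.014780188694399232
t chuck base 1451 ((0.6598168611526489, -0.22064946591854095), (0.25928977131843567, 0.31678518652915955), 89.73324584960938) 0.013774811912098173
t stand base 2263 ((0.5613181591033936, 0.20875322818756104), (0.12154577672481537, 0.22395366430282593), 16.29166030883789) 0.014105518923386295
```

```bash
cat >> h.py <<'E'
def delta(pos,R,T=None):
    """shift mm, rotvec /5deg from the current pose to pos,R"""
    T=tool_pose() if T is None else T
    d=T[:3,:3].T@(np.asarray(pos)-T[:3,3])*1000
    r=Rn.from_matrix(T[:3,:3].T@R).as_rotvec(degrees=True)/5
    print('shift',d.round(1),'rot',r.round(2),'deg',np.linalg.norm(r*5).round(1))
def down(yaw): return Rn.from_euler('xyz',[180,0,yaw],degrees=True).as_matrix()
def save(c,name):
    cv2.imwrite('pics/'+name+'.png',c['img'])
E
python3 - <<'E'
from h import *
delta([0.56,-0.235,0.33],down(103.4))
import pickle; s,t=pickle.load(open('c0.pkl','rb'))
for n,c in (('s',s),('t',t)):
    C=cloud(c)
    m=(abs(C[...,0]-0.62)<.1)&(abs(C[...,1]+.23)<.1)&(C[...,2]>.13)
    v,u=np.nonzero(m); print(n,u.min(),u.max(),v.min(),v.max())
E
```

```text
shift [ 475.6 -172.3  -91.4] rot [-0.000e+00 -1.000e-02 -1.754e+01] deg 87.7
s 123 172 249 294
t 391 423 181 212
```

Request:
servo_tool:
  steps: "1 40 -15 -40 0 0 -1.6; 1 85 -30 -70 0 0 -3.3; 1 130 -47 -91 0 0 -5; 1 175 -63 -91 0 0 -6.7; 1 220 -80 -91 0 0 -8.4; 1 265 -96 -91 0 0 -10.1; 1 310 -112 -91 0 0 -11.8; 1 355 -128 -91 0 0 -13.5; 1 400 -145 -91 0 0 -15.2; 1 440 -160 -91 0 0 -16.8; 1 476 -172 -91 0 0 -17.54; 1 476 -172 -91 0 0 -17.54"

```text
t: 1.45
tcp_pos: [0.5632, -0.2323, 0.3287]
eef_rot: [-180.0, -0.1, 103.8]
force: [-0.7, -0.8, 0.7]
gripper_width: 0.0883
```

```bash
python3 - <<'E'
from h import *
import pickle
s=bot.observe(); print(s['t'],s['qpos'].round(1),s['tcp_pos'],s['eef_rot'])
w=cam('wrist'); save(w,'w1'); pickle.dump(w,open('w1.pkl','wb'))
E
```

```text
1.45 [-33.6  25.8  53.3   0.  101.  -47.3] [ 0.56315753 -0.23227619  0.3287036 ] [-1.79992208e+02 -7.59688017e-02  1.03761893e+02]
```

View pics/w1.png

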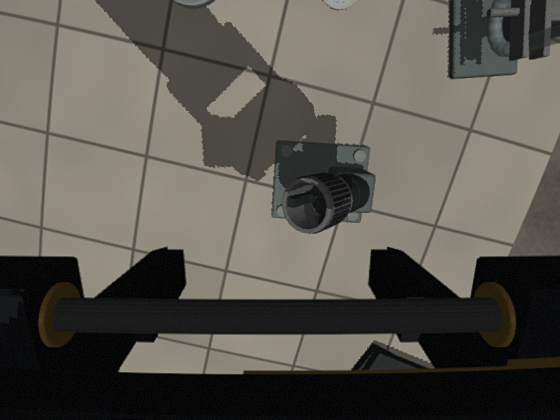

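The chuck mouth is near (308,205) and its base edges run close to the image axes. I'll take the rim and base from the range picture.

```bash
python3 - <<'E'
from h import *
import pickle; w=pickle.load(open('w1.pkl','rb')); s,t=pickle.load(open('c0.pkl','rb'))
C=cloud(w)
img=w['img']; cv2.imwrite('pics/w1c.png',cv2.resize(img[130:250,260:390],None,fx=5,fy=5,interpolation=cv2.INTER_CUBIC))
for n,c in (('w',w),('t',t),('s',s)):
    C=cloud(c)
    m=(abs(C[...,0]-0.63)<.09)&(abs(C[...,1]+.225)<.09)&(C[...,2]>.009)&(C[...,2]<.02)
    m=cv2.morphologyEx(m.astype(np.uint8),cv2.MORPH_OPEN,np.ones((3,3)))
    P=C[m>0]; print(n,'base',len(P),cv2.minAreaRect(P[:,:2].astype(np.float32)),np.median(P[:,2]))
    # front plane of the mouth: for approx axis, top s values
    for yaw in (12,14,16):
        a=np.radians(yaw); ax=np.array([-np.sin(.6109)*np.cos(a),-np.sin(.6109)*np.sin(a),np.cos(.6109)])
        Q=C[(abs(C[...,0]-0.63)<.09)&(abs(C[...,1]+.225)<.09)&(C[...,2]>.1)]
        h=Q@ax; top=np.percentile(h,99.5)
        rim=Q[h>top-.004]
        # in-plane
        e1=np.cross(ax,[0,0,1]);e1/=np.linalg.norm(e1);e2=np.cross(ax,e1)
        q=np.c_[rim@e1,rim@e2].astype(np.float32)
        cc,rr=cv2.minEnclosingCircle(q); 
        ctr=cc[0]*e1+cc[1]*e2+np.median(rim@ax)*ax
        print(n,yaw,len(rim),'rim h',top.round(4),'ctr',ctr.round(4),'r',round(rr,4))
E
```

```text
w base 3047 ((0.6239144206047058, -0.22910252213478088), (0.130430206656456, 0.110139399766922), 10.055102348327637) 0.01460257912016949
w 12 1365 rim h 0.0765 ctr [ 0.5445 -0.2135  0.4328] r 0.0069
w 14 1366 rim h 0.0831 ctr [ 0.5445 -0.2135  0.4328] r 0.0069
w 16 1366 rim h 0.09 ctr [ 0.5445 -0.2136  0.4328] r 0.0069
t base 1100 ((0.6253448724746704, -0.2286345660686493), (0.129598930478096, 0.11222327500581741), 9.848431587219238) 0.01400597524647862
t 12 151 rim h -0.1719 ctr [ 0.5931 -0.235   0.1591] r 0.0287
t 14 140 rim h -0.1644 ctr [ 0.5933 -0.2354  0.1593] r 0.0285
t 16 129 rim h -0.1567 ctr [ 0.5931 -0.2354  0.1595] r 0.0285
s base 2288 ((0.624945878982544, -0.23262222111225128), (0.13136497139930725, 0.1099691316485405), 10.409958839416504) 0.01469168181670888
s 12 193 rim h -0.1726 ctr [ 0.594  -0.2384  0.1596] r 0.0286
s 14 190 rim h -0.1649 ctr [ 0.594  -0.2385  0.1596] r 0.0286
s 16 184 rim h -0.157 ctr [ 0.594  -0.2385  0.1596] r 0.0287
```

View pics/w1c.png

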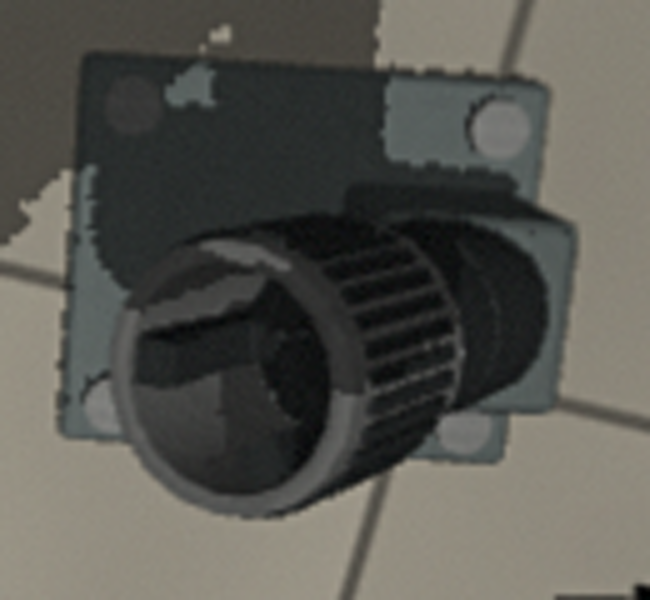

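```bash
python3 - <<'E'
from h import *
import pickle; w=pickle.load(open('w1.pkl','rb')); s,t=pickle.load(open('c0.pkl','rb'))
def ax_(yaw): 
    a=np.radians(yaw); return np.array([-np.sin(.6109)*np.cos(a),-np.sin(.6109)*np.sin(a),np.cos(.6109)])
for n,c in (('w',w),('t',t),('s',s)):
    C=cloud(c)
    Q=C[(abs(C[...,0]-0.63)<.09)&(abs(C[...,1]+.225)<.09)&(C[...,2]>.1)&(C[...,2]<.2)]
    ax=ax_(10.1)
    h=Q@ax; top=np.percentile(h,99); rim=Q[h>top-.003]
    mu=rim.mean(0); U,S,V=np.linalg.svd(rim-mu); nrm=V[2]*np.sign(V[2][2])
    e1=np.cross(ax,[0,0,1]);e1/=np.linalg.norm(e1);e2=np.cross(ax,e1)
    q=np.c_[rim@e1,rim@e2].astype(np.float32)
    cc,rr=cv2.minEnclosingCircle(q); ctr=cc[0]*e1+cc[1]*e2+np.median(rim@ax)*ax
    print(n,len(rim),'ctr',ctr.round(4),'r',round(rr,4),'normal',nrm.round(3),'lean',np.degrees(np.arccos(nrm[2])).round(1),'az',np.degrees(np.arctan2(-nrm[1],-nrm[0])).round(1))
    # cylinder: sleeve points below mouth: normals all perpendicular to axis; fit by least squares radius const
    from scipy.optimize import least_squares
    d=(h-np.median(rim@ax)); rad=np.linalg.norm((Q-ctr)-np.outer((Q-ctr)@ax,ax),axis=1)
    sl=Q[(d<-.004)&(d>-.050)&(rad>.024)]
    def f(p):
        a=np.array([p[2],p[3],1]);a/=np.linalg.norm(a); v=sl-np.array([p[0],p[1],.1593]); v=v-np.outer(v@a,a); return np.linalg.norm(v,axis=1)-.028
    r=least_squares(f,[ctr[0],ctr[1],ax[0]/ax[2],ax[1]/ax[2]],loss='soft_l1',f_scale=.001)
    p=r.x; print('   cyl',len(sl),p[:2].round(4),'lean',np.degrees(np.arctan(np.hypot(p[2],p[3]))).round(1),'az',np.degrees(np.arctan2(-p[3],-p[2])).round(1),'rms',np.sqrt(np.mean(r.fun**2)).round(4))
E
```

```text
w 851 ctr [ 0.5917 -0.2355  0.1593] r 0.0281 normal [-0.565 -0.1    0.819] lean 35.0 az 10.1
   cyl 1103 [ 0.5924 -0.2353] lean 35.4 az 10.8 rms 0.0008
t 139 ctr [ 0.5932 -0.2346  0.1593] r 0.0283 normal [-0.568 -0.104  0.816] lean 35.3 az 10.4
   cyl 370 [ 0.5935 -0.2336] lean 35.2 az 11.8 rms 0.0015
s 168 ctr [ 0.5937 -0.2376  0.1599] r 0.0286 normal [-0.556 -0.104  0.825] lean 34.5 az 10.6
   cyl 1370 [ 0.593 -0.238] lean 34.5 az 10.8 rms 0.0012
```

```bash
python3 - <<'E'
from h import *
delta([0.529,0.159,0.27],down(103.4))
E
```

```text
shift [389.4  60.4  59.2] rot [-0.01 -0.01  0.03] deg 0.2
```

Request:
servo_tool:
  steps: "0 45 7 0 0 0 0; 0 93 14 0 0 0 0; 0 142 22 0 0 0 0; 0 190 30 0 0 0 0; 0 240 37 0 0 0 0; 0 290 45 15 0 0 0; 0 335 52 35 0 0 0; 0 370 58 50 0 0 0; 0 389 60 59 0 0 0.03; 0 389 60 59 0 0 0.03; 0 389 60 59 0 0 0.03"

```text
t: 2.6
tcp_pos: [0.5288, 0.1561, 0.2711]
eef_rot: [180.0, 0.0, 103.2]
force: [-0.0, -0.9, -0.3]
gripper_width: 0.0439
```

```bash
python3 - <<'E'
from h import *
import pickle
s=bot.observe(); print(s['t'],s['qpos'].round(1),s['tcp_pos'],s['eef_rot'],s['gripper_width'])
w=cam('wrist'); save(w,'w2'); pickle.dump(w,open('w2.pkl','wb'))
C=cloud(w)
P=C[(abs(C[...,0]-0.53)<.05)&(abs(C[...,1]-.16)<.05)&(C[...,2]>.16)&(C[...,2]<.18)]
print(len(P),P.mean(0),cv2.minAreaRect(P[:,:2].astype(np.float32)),np.percentile(P[:,2],[5,50,95]))
P=C[(abs(C[...,0]-0.53)<.12)&(abs(C[...,1]-.16)<.1)&(C[...,2]>.145)&(C[...,2]<.16)]
print(len(P),P.mean(0),cv2.minAreaRect(P[:,:2].astype(np.float32)),np.percentile(P[:,2],[5,50,95]))
E
```

```text
2.6 [ 4.2 20.8 70.6 -0.  88.6 -9. ] [0.52880952 0.15611212 0.27110945] [1.79988201e+02 2.55228401e-02 1.03186987e+02] 0.04389686787389427
854 [0.52686096 0.16145842 0.16832391] ((0.5269794464111328, 0.16086623072624207), (0.01200769655406475, 0.04396438971161842), 14.250448226928711) [0.16679781 0.16845775 0.16954339]
3673 [0.55007596 0.16801847 0.15135829] ((0.5438057780265808, 0.16600669920444489), (0.13302528858184814, 0.042777955532073975), 15.594024658203125) [0.1477437  0.15089809 0.15485019]
```

View pics/w2.png

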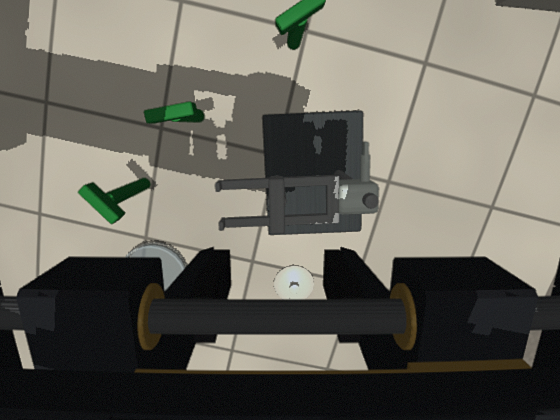

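The head is at (276,205) in the wrist view, centred at about (0.527, 0.161) with its top at 0.168, which agrees with the top view. Now I'll descend and grip.

```bash
python3 - <<'E'
from h import *
delta([0.5275,0.1607,0.1545],down(104.2))
E
```

```text
shift [  5.2  -0.5 116.9] rot [ 0.01  0.01 -0.21] deg 1.1
```

```bash
python3 - <<'E'
from h import *
s=bot.observe();print(s['t'],s['tcp_pos'],s['eef_rot'])
E
```

```text
2.65 [0.5290863  0.15574908 0.27138615] [1.79946723e+02 2.95154442e-02 1.03144039e+02]
```

Request:
servo_tool:
  steps: "-0.2 5 0 30 0 0 -0.2; -0.2 5 0 65 0 0 -0.2; -0.2 5 0 90 0 0 -0.2; -0.2 5 0 105 0 0 -0.2; -0.2 5 0 117 0 0 -0.2; -0.2 5 0 117 0 0 -0.2; -0.2 5 0 117 0 0 -0.2"

```text
t: 3.35
tcp_pos: [0.5282, 0.1614, 0.1546]
eef_rot: [179.9, 0.0, 104.2]
force: [0.7, 0.1, 1.4]
gripper_width: 0.0351
```

```bash
python3 - <<'E'
from h import *
s=bot.observe(); print(s['t'],s['tcp_pos'],s['eef_rot'],s['gripper_width'],s['force'])
w=cam('wrist'); save(w,'w3')
s=cam('scene'); cv2.imwrite('pics/s3.png',cv2.resize(s['img'][110:250,250:410],None,fx=4,fy=4))
E
```

```text
3.35 [0.52820571 0.16141333 0.15457631] [1.79926462e+02 1.59930229e-02 1.04184428e+02] 0.03512739690279551 [0.72042634 0.13969166 1.42415144]
```

View pics/w3.png

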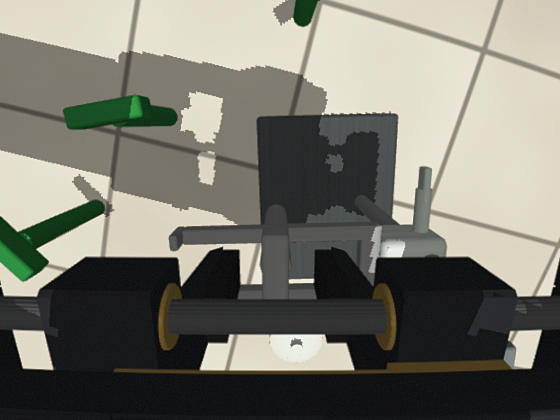

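View pics/s3.png

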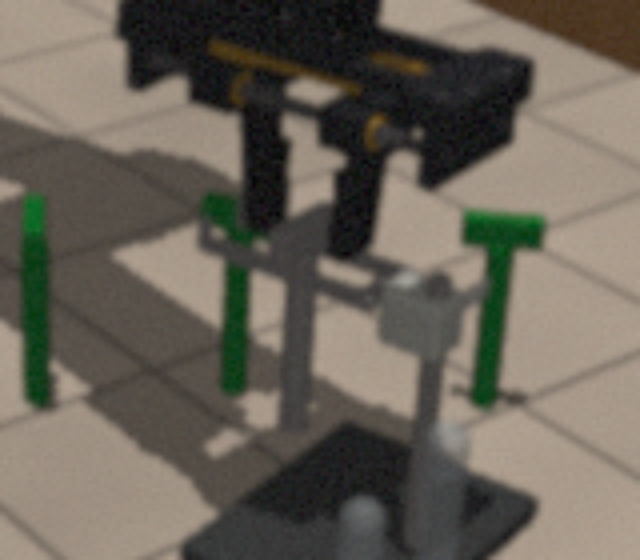

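The fingers straddle the head at (276,240). Closing.

Request:
servo_tool:
  steps: "-1 0 0 0 0 0 0; -1 0 0 0 0 0 0; -1 0 0 0 0 0 0; -1 0 0 0 0 0 0; -1 0 0 0 0 0 0; -1 0 0 0 0 0 0; -1 0 0 -10 0 0 0; -1 0 0 -25 0 0 0; -1 0 0 -25 0 0 0"

```text
t: 4.35
tcp_pos: [0.5284, 0.1621, 0.1805]
eef_rot: [179.8, 0.0, 104.2]
force: [0.1, 0.7, -2.1]
gripper_width: 0.0117
```

```bash
python3 - <<'E'
from h import *
s=bot.observe(); print(s['t'],s['tcp_pos'],s['eef_rot'],s['gripper_width'],s['force'])
s=cam('scene'); cv2.imwrite('pics/s4.png',cv2.resize(s['img'][110:250,250:410],None,fx=4,fy=4))
E
```

```text
4.35 [0.52836844 0.16208271 0.18050538] [1.79816605e+02 2.96803645e-02 1.04241091e+02] 0.011740705539004533 [ 0.12705047  0.72561706 -2.13526923]
```

View pics/s4.png

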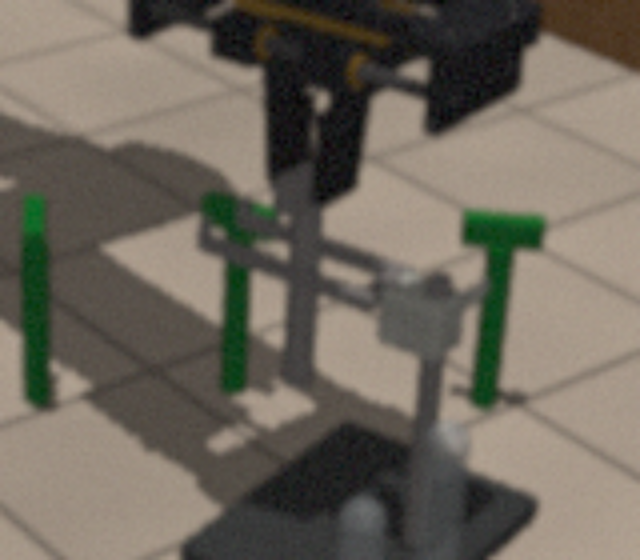

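Held: width 11.7 mm, about -2 N of weight. I'll lift clear, then compute the transit.

Request:
servo_tool:
  steps: "-1 0 0 -30 0 0 0; -1 0 0 -65 0 0 0; -1 0 0 -95 0 0 0; -1 0 0 -115 0 0 0; -1 0 0 -115 0 0 0; -1 0 0 -115 0 0 0"

```text
t: 5.0
tcp_pos: [0.5273, 0.162, 0.2923]
eef_rot: [-179.9, -0.0, 104.2]
force: [-0.7, -0.2, -2.5]
gripper_width: 0.0112
```

```bash
cat >> h.py <<'E'
MOUTH=np.array([0.5925,-0.2355,0.1593]); LEAN=np.radians(35); AZ=np.radians(10.4)
AX=np.array([-np.sin(LEAN)*np.cos(AZ),-np.sin(LEAN)*np.sin(AZ),np.cos(LEAN)])
def chuckR(spin=0):
    z=-AX; x=np.array([-np.sin(AZ),np.cos(AZ),0]); y=np.cross(z,x)
    return np.c_[x,y,z]@Rn.from_rotvec([0,0,spin],degrees=True).as_matrix()
E
python3 - <<'E'
from h import *
s=bot.observe(); print(s['t'],s['qpos'].round(1),s['tcp_pos'],s['eef_rot'],s['gripper_width'],s['force'])
w=cam('wrist'); save(w,'w5')
s=cam('scene'); cv2.imwrite('pics/s5.png',s['img'])
R=chuckR(); print(R.round(3))
delta(MOUTH+AX*.150,R); delta(MOUTH+AX*.150,down(104.2))
E
```

```text
5.0 [ 4.8 20.2 68.   0.  91.9 -9.5] [0.52731942 0.16195866 0.29234627] [-1.79898793e+02 -1.69610199e-02  1.04235345e+02] 0.011210766555205736 [-0.72836441 -0.24095825 -2.53306221]
[[-0.181  0.806  0.564]
 [ 0.984  0.148  0.104]
 [ 0.     0.574 -0.819]]
shift [-395.5 -120.2    9.8] rot [-7.04 -0.24  0.74] deg 35.4
shift [-395.5 -120.2    9.8] rot [-0.04 -0.01  0.01] deg 0.2
```

View pics/s5.png

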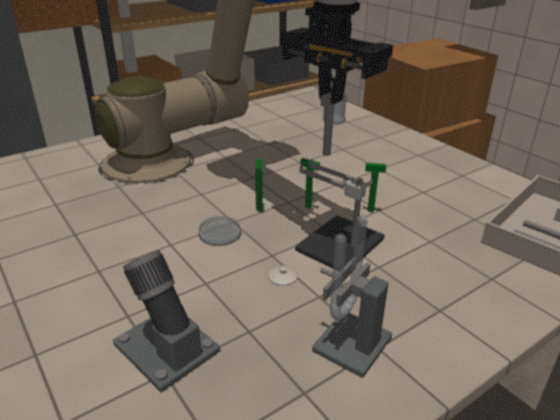

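View pics/w5.png

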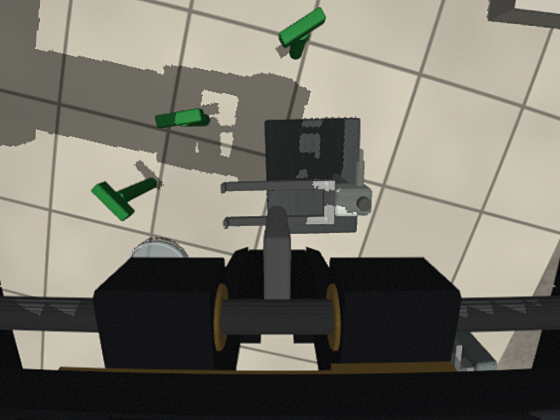

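Request:
servo_tool:
  steps: "-1 -30 -9 0 0 0 0; -1 -75 -23 0 0 0 0; -1 -120 -37 2 -0.8 0 0.08; -1 -165 -50 3 -2 -0.06 0.2; -1 -210 -64 4 -3.2 -0.1 0.33; -1 -255 -78 5 -4.4 -0.15 0.45; -1 -300 -91 7 -5.6 -0.2 0.57; -1 -340 -104 8 -6.6 -0.22 0.68; -1 -375 -114 9 -7.04 -0.24 0.74; -1 -395 -120 10 -7.04 -0.24 0.74; -1 -395 -120 10 -7.04 -0.24 0.74; -1 -395 -120 10 -7.04 -0.24 0.74"

```text
t: 6.3
tcp_pos: [0.5081, -0.25, 0.2825]
eef_rot: [144.9, -0.1, 100.4]
force: [0.4, 0.4, -2.5]
gripper_width: 0.0115
```

```bash
python3 - <<'E'
from h import *
import pickle
s=bot.observe(); print(s['t'],s['qpos'].round(1),s['tcp_pos'],s['eef_rot'],s['gripper_width'],s['force'])
w=cam('wrist'); save(w,'w6')
s=cam('scene'); cv2.imwrite('pics/s6.png',cv2.resize(s['img'][150:400,60:380],None,fx=2.4,fy=2.4))
t=cam('top'); cv2.imwrite('pics/t6.png',cv2.resize(t['img'][130:280,340:500],None,fx=4,fy=4))
pickle.dump((w,s,t),open('c6.pkl','wb'))
R=chuckR(); delta(MOUTH+AX*.150,R)
E
```

```text
6.3 [-51.8  12.7  88.   34.1  65.5 -72.9] [ 0.50810357 -0.25004579  0.28254163] [ 1.44871263e+02 -1.04156379e-01  1.00374827e+02] 0.01146481483477352 [ 0.37406069  0.43761995 -2.46605029]
shift [-1.8 -1.6  0.5] rot [ 0.04 -0.01  0.01] deg 0.2
```

View pics/s6.png

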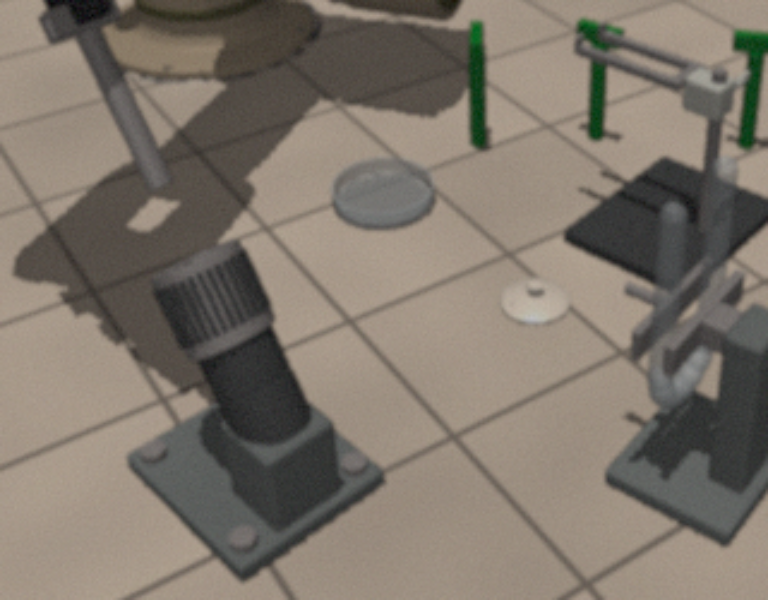

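View pics/w6.png

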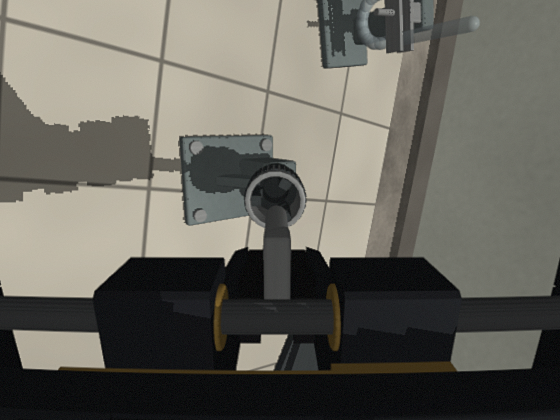

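View pics/t6.png

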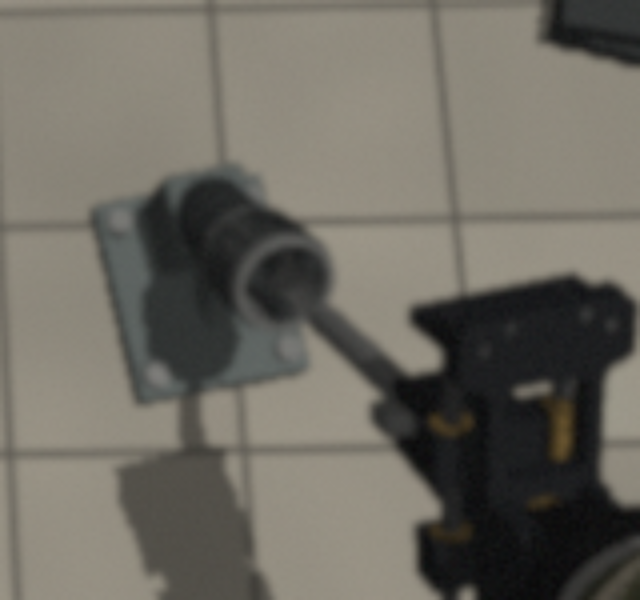

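The shank points at the mouth in all three views: wrist mouth (276,195), foot about (277,212). Next, a relative check in the tool frame from this wrist view.

```bash
python3 - <<'E'
from h import *
import pickle; w,s,t=pickle.load(open('c6.pkl','rb'))
C=cloud(w); T=w['T']@np.linalg.inv(w['tool_from_camera'])
L=((C-T[:3,3])@T[:3,:3])*1000   # tool frame mm
# shank: tool z 5..104
m=(abs(L[...,0])<20)&(abs(L[...,1])<20)&(L[...,2]<115)&(L[...,2]>10)
P=L[m]
for a,b in((20,40),(40,60),(60,80),(80,103)):
    q=P[(P[:,2]>a)&(P[:,2]<b)]
    if len(q)>5: print('shank',a,b,len(q),'y range',np.percentile(q[:,1],[1,99]).round(1),'x max',np.percentile(q[:,0],[2,99]).round(1))
print('foot z',np.percentile(P[:,2],99))
m=(abs(L[...,0])<45)&(abs(L[...,1])<45)&(L[...,2]>143)&(L[...,2]<175)
Q=L[m]; h=-Q[:,2]; top=np.percentile(h,98); rim=Q[h>top-4]
cc,rr=cv2.minEnclosingCircle(rim[:,:2].astype(np.float32)); print('mouth in tool',cc,rr,np.median(rim[:,2]),len(rim))
U,S,V=np.linalg.svd(rim-rim.mean(0)); print('normal',(V[2]*np.sign(V[2][2])).round(3))
# inside jaws: points in bore
m=(np.hypot(L[...,0]-cc[0],L[...,1]-cc[1])<24)&(L[...,2]>140)
i=w['img']; cv2.imwrite('pics/w6c.png',cv2.resize(i[150:250,220:340],None,fx=6,fy=6,interpolation=cv2.INTER_CUBIC))
E
```

```text
shank 40 60 100 y range [-6.9  5.4] x max [2.9 6.8]
shank 60 80 168 y range [-8.1  7.1] x max [0.3 7. ]
shank 80 103 144 y range [-8.3  7.2] x max [-0.6  6.8]
foot z 100.97649439360231
mouth in tool (-0.871006429195404, -1.6872673034667969) 27.84169578552246 149.56402262940276 1001
normal [-0.003  0.     1.   ]
```

View pics/w6c.png

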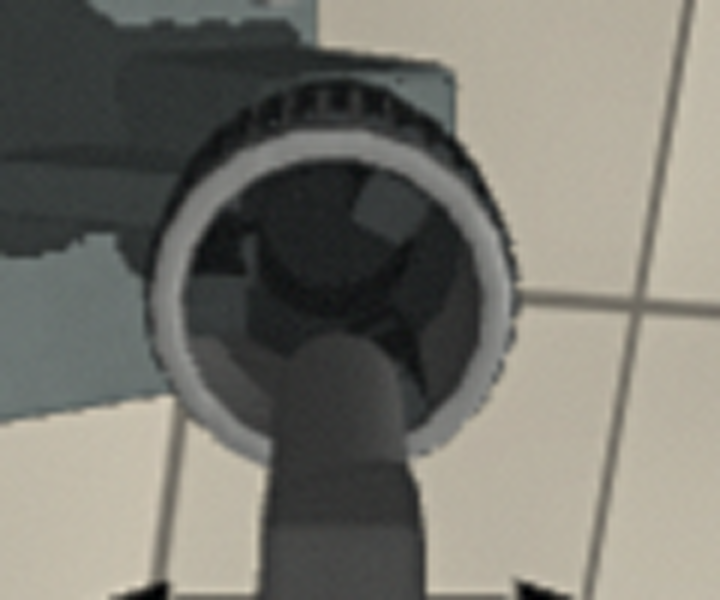

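Request:
servo_tool:
  steps: "-1 0 -1.3 12 0 0 0; -1 0 -1.3 30 0 0 0; -1 0 -1.3 45 0 0 0; -1 0 -1.3 55 0 0 0; -1 0 -1.3 65 0 0 0; -1 0 -1.3 75 0 0 0; -1 0 -1.3 85 0 0 0; -1 0 -1.3 95 0 0 0; -1 0 -1.3 105 0 0 0; -1 0 -1.3 114 0 0 0; -1 0 -1.3 120 0 0 0; -1 0 -1.3 120 0 0 0"

```text
t: 7.65
tcp_pos: [0.5757, -0.2379, 0.1842]
eef_rot: [144.8, -0.0, 100.4]
force: [0.2, -0.5, -2.3]
gripper_width: 0.0118
```

```bash
python3 - <<'E'
from h import *
s=bot.observe(); print(s['t'],s['qpos'].round(1),s['tcp_pos'],s['eef_rot'],s['gripper_width'],s['force'],s['wrist_torque'])
T=tool_pose(); print('TCP along axis above mouth',(T[:3,3]-MOUTH)@AX*1000, 'lateral',((T[:3,3]-MOUTH)@T[:3,:3])*1000)
w=cam('wrist'); save(w,'w7')
s=cam('scene'); cv2.imwrite('pics/s7.png',cv2.resize(s['img'][200:360,60:260],None,fx=3.5,fy=3.5))
E
```

```text
7.65 [-44.7  23.4  90.1  37.4  51.1 -75.2] [ 0.57565193 -0.23786797  0.18416161] [ 1.44824430e+02 -3.03974730e-02  1.00430881e+02] 0.011774097460845682 [ 0.20188772 -0.52072004 -2.29530626] [-0.11301189  0.47257926  0.04418394]
TCP along axis above mouth 30.115516463428285 lateral [  0.7346825    0.42784447 -30.11380877]
```

View pics/s7.png

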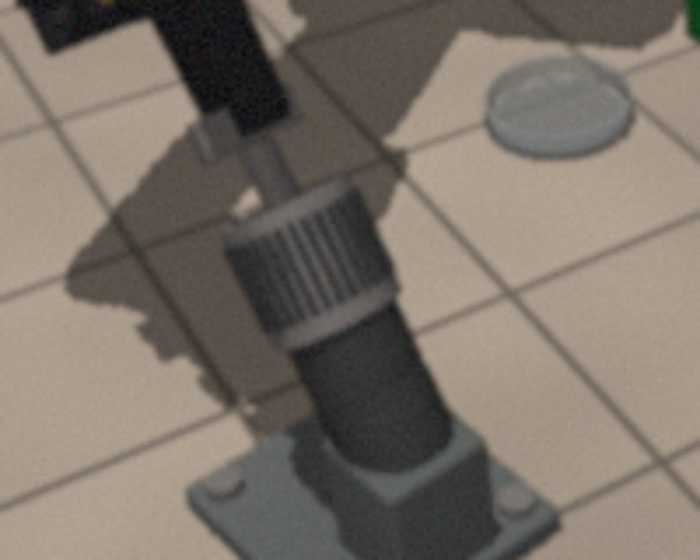

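The shank is in with no contact force. Now the last few millimetres, gently.

Request:
servo_tool:
  steps: "-1 0 0 3 0 0 0; -1 0 0 6 0 0 0; -1 0 0 8 0 0 0; -1 0 0 8 0 0 0"

```text
t: 8.15
tcp_pos: [0.5801, -0.2372, 0.1782]
eef_rot: [144.8, 0.0, 100.4]
force: [0.2, -0.2, -2.2]
gripper_width: 0.0118
```

Request:
servo_tool:
  steps: "-1 0 0 1 0 0 0; -1 0 0 1 0 0 0"

```text
t: 8.35
tcp_pos: [0.5806, -0.2372, 0.1776]
eef_rot: [144.8, 0.0, 100.4]
force: [-0.3, 0.4, -2.4]
gripper_width: 0.0116
```

Request:
servo_tool:
  steps: "-1 0 0 1 0 0 0; -1 0 0 1 0 0 0"

```text
t: 8.55
tcp_pos: [0.5812, -0.2371, 0.1767]
eef_rot: [144.8, 0.0, 100.4]
force: [0.2, -0.6, -1.5]
gripper_width: 0.0114
```

Request:
servo_tool:
  steps: "-1 0 0 1 0 0 0; -1 0 0 1 0 0 0"

```text
t: 8.75
tcp_pos: [0.5817, -0.237, 0.1761]
eef_rot: [144.8, 0.0, 100.4]
force: [-2.1, 0.6, 0.0]
gripper_width: 0.0117
```

Request:
servo_tool:
  steps: "-1 0 0 1 0 0 0; -1 0 0 1 0 0 0"

```text
t: 8.95
tcp_pos: [0.5822, -0.2373, 0.1763]
eef_rot: [144.7, 0.1, 100.4]
force: [-7.9, -0.6, 8.1]
gripper_width: 0.0117
```

The foot is on the floor (axial force up about 11 N). Releasing, then backing off along the axis.

Request:
servo_tool:
  steps: "-0.4 0 0 0 0 0 0; 0.2 0 0 0 0 0 0; 1 0 0 0 0 0 0; 1 0 0 0 0 0 0; 1 0 0 0 0 0 0; 1 0 0 -20 0 0 0; 1 0 0 -50 0 0 0; 1 0 0 -80 0 0 0; 1 0 0 -80 0 0 0; 1 0 0 -80 0 0 0"

```text
t: 9.95
tcp_pos: [0.537, -0.2453, 0.2404]
eef_rot: [144.8, 0.1, 100.4]
force: [0.8, -0.1, 0.1]
gripper_width: 0.0877
```

```bash
python3 - <<'E'
from h import *
import pickle
s=bot.observe(); print(s['t'],s['qpos'].round(1),s['tcp_pos'],s['eef_rot'],s['gripper_width'],s['force'])
w=cam('wrist'); save(w,'w8')
s=cam('scene'); cv2.imwrite('pics/s8.png',cv2.resize(s['img'][200:360,60:260],None,fx=3.5,fy=3.5))
C=cloud(w); T=w['T']@np.linalg.inv(w['tool_from_camera'])
L=((C-T[:3,3])@T[:3,:3])*1000
m=(abs(L[...,0])<45)&(abs(L[...,1])<45)&(L[...,2]>60)&(L[...,2]<120)
Q=L[m]
hd=Q[Q[:,2]<88]; print('head',len(hd),hd.min(0),hd.max(0),cv2.minAreaRect(hd[:,:2].astype(np.float32)),np.percentile(hd[:,2],[5,50]))
q=Q[(Q[:,2]>92)&(np.hypot(Q[:,0],Q[:,1])>22)]; top=np.percentile(q[:,2],3); rim=q[q[:,2]<top+4]
print('rim',cv2.minEnclosingCircle(rim[:,:2].astype(np.float32)),np.median(rim[:,2]),len(rim))
pickle.dump(w,open('w8.pkl','wb'))
delta(MOUTH,chuckR())
E
```

```text
9.95 [-48.7  17.1  89.5  35.3  58.8 -73.9] [ 0.53695917 -0.2452754   0.240447  ] [1.44766960e+02 5.08443156e-02 1.00379718e+02] 0.08767144771124542 [ 0.76628308 -0.14862756  0.11803411]
head 1321 [-22.74510957 -15.9729428   61.66820041] [21.10471931 -0.41769432 87.91728872] ((-0.8606109619140625, -8.181386947631836), (43.8096809387207, 15.50989055633545), 1.3352493047714233) [62.83592188 64.07378067]
rim ((-0.2500520646572113, -1.7182132005691528), 27.964908599853516) 98.11159429231874 1182
shift [-1.  -0.2 97.8] rot [ 0.03 -0.01 -0.  ] deg 0.2
```

View pics/s8.png

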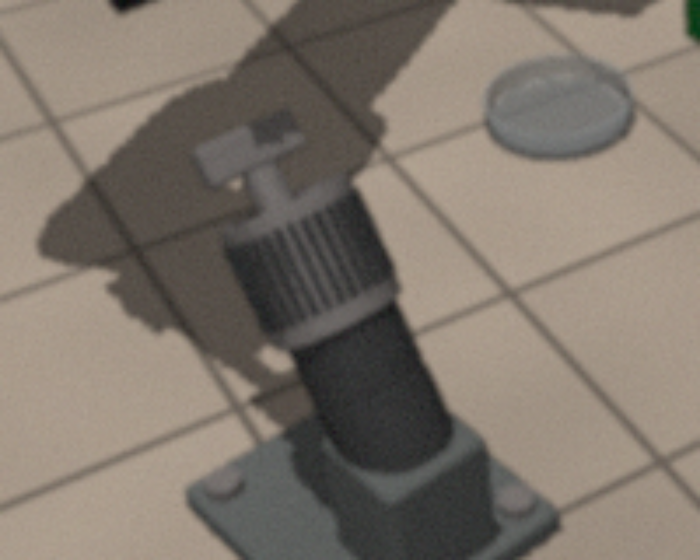

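View pics/w8.png

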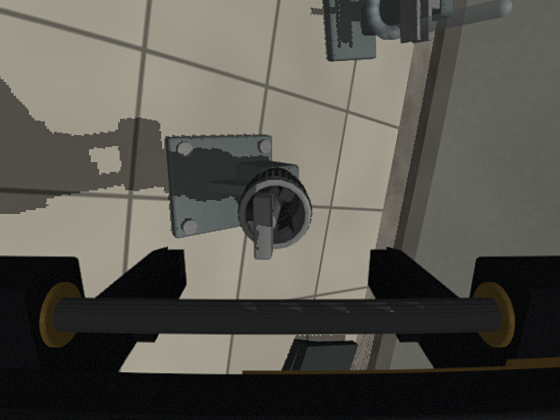

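The rest stands home: its head top is 34.6 mm outside the mouth, leaning a little onto the lower jaw. Head centre is at wrist (263,230). Now I'll bring the open fingers down around the sleeve.

Request:
servo_tool:
  steps: "1 -0.5 -1 15 0 0 0; 1 -0.5 -1 40 0 0 0; 1 -0.5 -1 65 0 0 0; 1 -0.5 -1 85 0 0 0; 1 -0.5 -1 100 0 0 0; 1 -0.5 -1 112 0 0 0; 1 -0.5 -1 120 0 0 0; 1 -0.5 -1 120 0 0 0; 1 -0.5 -1 120 0 0 0"

```text
t: 10.95
tcp_pos: [0.6043, -0.2335, 0.1423]
eef_rot: [144.8, 0.1, 100.4]
force: [-0.4, 0.5, 0.8]
gripper_width: 0.0881
```

```bash
python3 - <<'E'
from h import *
s=bot.observe(); print(s['t'],s['qpos'].round(1),s['tcp_pos'],s['eef_rot'],s['gripper_width'],s['force'])
w=cam('wrist'); save(w,'w9')
s=cam('scene'); cv2.imwrite('pics/s9.png',cv2.resize(s['img'][200:360,60:260],None,fx=3.5,fy=3.5))
delta(MOUTH,chuckR())
E
```

```text
10.95 [-42.1  28.4  89.6  39.5  46.  -76.6] [ 0.60429665 -0.23350285  0.1422854 ] [1.44764415e+02 5.00310364e-02 1.00405995e+02] 0.08808496070883039 [-0.3800462   0.48303612  0.78461862]
shift [  0.3  -0.  -20.4] rot [0.05 0.01 0.01] deg 0.3
```

View pics/w9.png

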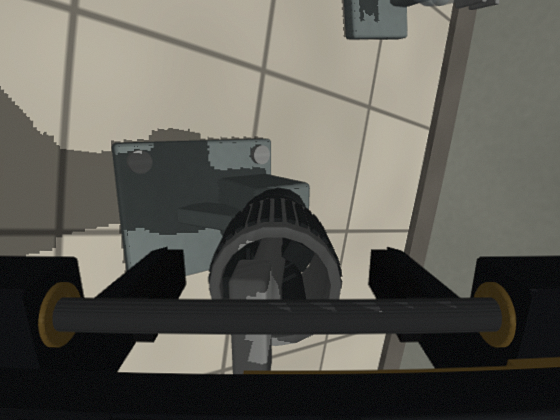

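View pics/s9.png

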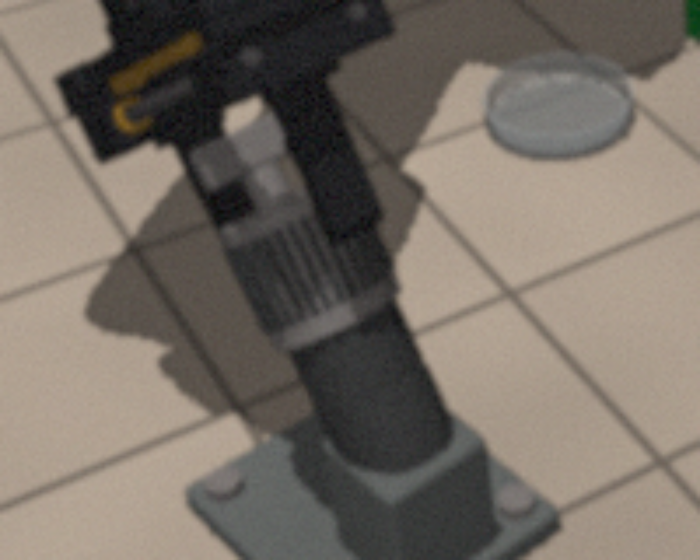

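The sleeve mouth is centred between the fingers, at (275,270). Closing on the sleeve.

Request:
servo_tool:
  steps: "-0.2 0 0 0 0 0 0; -0.2 0 0 0 0 0 0; -0.2 0 0 0 0 0 0; -1 0 0 0 0 0 0; -1 0 0 0 0 0 0; -1 0 0 0 0 0 0; -1 0 0 0 0 0 0; -1 0 0 0 0 0 0"

```text
t: 11.85
tcp_pos: [0.6038, -0.2335, 0.1416]
eef_rot: [144.8, 0.0, 100.4]
force: [-5.2, -0.8, 1.2]
gripper_width: 0.0562
```

```bash
python3 - <<'E'
from h import *
s=bot.observe(); print(s['t'],s['qpos'].round(1),s['tcp_pos'],s['eef_rot'],s['gripper_width'],s['force'],s['wrist_torque'])
delta(MOUTH,chuckR())
T=tool_pose(); print('force tool',T[:3,:3].T@s['force'],'tq',T[:3,:3].T@s['wrist_torque'])
E
```

```text
11.85 [-42.1  28.5  89.7  39.4  46.  -76.6] [ 0.60377256 -0.23345681  0.141603  ] [1.44843977e+02 9.94075843e-03 1.00407332e+02] 0.056221449319904825 [-5.22190606 -0.76587986  1.15636436] [-0.23890386  0.80942127 -0.06228611]
shift [  0.    0.8 -21.1] rot [0.03 0.   0.  ] deg 0.2
force tool [ 0.18983072 -3.64638078 -3.98245212] tq [ 8.39272552e-01 -1.08346235e-01 -3.00638315e-04]
```

Gripped at 56.2 mm with small side forces. Turning clockwise, which is positive about tool z.

Request:
servo_tool:
  steps: "-1 0 0 0 0 0 0.8; -1 0 0 0 0 0 2; -1 0 0 0 0 0 3.2; -1 0 0 0 0 0 4.4; -1 0 0 0 0 0 5.6; -1 0 0 0 0 0 6.8; -1 0 0 0 0 0 8; -1 0 0 0 0 0 9.2; -1 0 0 0 0 0 10; -1 0 0 0 0 0 10; -1 0 0 0 0 0 10"

```text
t: 12.95
tcp_pos: [0.6044, -0.2337, 0.1421]
eef_rot: [155.5, -26.2, 56.2]
force: [-0.6, -2.3, 0.5]
gripper_width: 0.0556
```

```bash
cat > st.py <<'E'
from h import *
s=bot.observe(); T=tool_pose(); 
print(s['t'],s['qpos'].round(1),s['gripper_width'].round(4),'Ftool',(T[:3,:3].T@s['force']).round(1),'Ttool',(T[:3,:3].T@s['wrist_torque']).round(2),'tau6',s['tau'][5].round(2))
x=T[:3,:3].T@chuckR(); print('spin from chuckR',-np.degrees(np.arctan2(x[1,0],x[0,0])).round(1))
v=T[:3,3]-MOUTH; print('lat',(v-(v@AX)*AX).round(4),'along',(v@AX).round(4))
E
python3 st.py; python3 - <<'E'
from h import *
w=cam('wrist'); save(w,'w10')
E
```

```text
Traceback (most recent call last):
  File "st.py", line 3, in <module>
    print(s['t'],s['qpos'].round(1),s['gripper_width'].round(4),'Ftool',(T[:3,:3].T@s['force']).round(1),'Ttool',(T[:3,:3].T@s['wrist_torque']).round(2),'tau6',s['tau'][5].round(2))
                                    ^^^^^^^^^^^^^^^^^^^^^^^^
AttributeError: 'float' object has no attribute 'round'
```

View pics/w10.png

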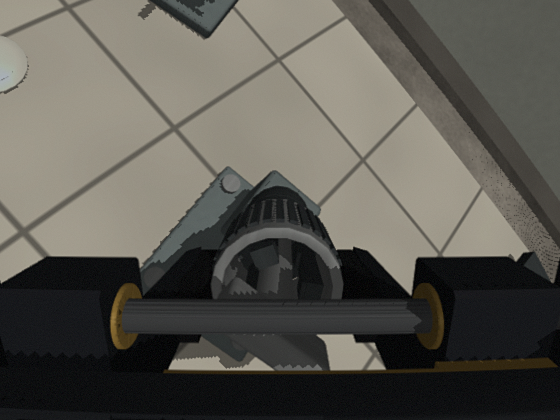

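```bash
sed -i "s/s\['gripper_width'\].round(4)/round(s['gripper_width'],4)/" st.py; python3 st.py
```

```text
13.0 [-42.1  28.5  89.6  39.5  46.  -26.6] 0.0561 Ftool [-1.3  1.2 -1.1] Ttool [-0.21 -0.48  0.29] tau6 -0.29
spin from chuckR 49.9
lat [ 0.     -0.0004 -0.    ] along -0.021
```

Request:
servo_tool:
  steps: "-1 0 0 0 0 0 0.8; -1 0 0 0 0 0 2; -1 0 0 0 0 0 3.2; -1 0 0 0 0 0 4; -1 0 0 0 0 0 4"

```text
t: 13.5
tcp_pos: [0.6046, -0.234, 0.1422]
eef_rot: [166.3, -32.8, 34.5]
force: [2.1, -4.7, -0.2]
gripper_width: 0.0559
```

```bash
python3 st.py; python3 - <<'E'
from h import *
w=cam('wrist'); save(w,'w11')
E
```

```text
13.5 [-42.1  28.5  89.6  39.5  45.9  -6.6] 0.0559 Ftool [-0.9  5.   0.9] Ttool [-0.71 -0.47  0.25] tau6 0.5
spin from chuckR 69.9
lat [ 0.0003 -0.0006  0.0001] along -0.021
```

View pics/w11.png

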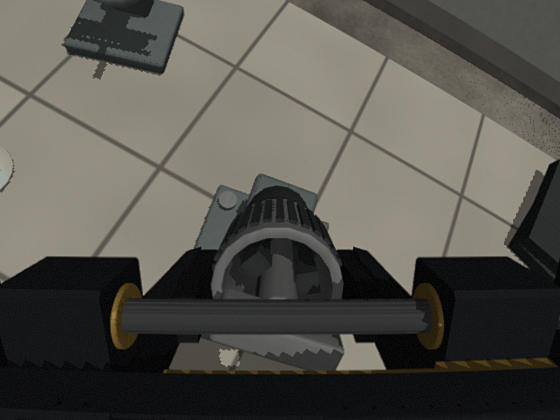

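The jaws are closing on the shank and the torque is still near the drag (0.25–0.3 N m). I'll keep turning.

Request:
servo_tool:
  steps: "-1 0 0 0 0 0 0.8; -1 0 0 0 0 0 2; -1 0 0 0 0 0 3; -1 0 0 0 0 0 4; -1 0 0 0 0 0 4"

```text
t: 14.05
tcp_pos: [0.6047, -0.2343, 0.1422]
eef_rot: [179.8, -35.3, 10.5]
force: [2.6, -5.8, -1.4]
gripper_width: 0.0557
```

```bash
python3 st.py
```

```text
14.05 [-42.1  28.5  89.6  39.5  45.9  13.4] 0.0557 Ftool [0.4 6.1 2.1] Ttool [-1.16 -0.22  0.21] tau6 0.6
spin from chuckR 89.9
lat [ 0.0004 -0.001   0.0001] along -0.021
```

Request:
servo_tool:
  steps: "-1 0 0 0 0 0 0.8; -1 0 0 0 0 0 1.6; -1 0 0 0 0 0 2; -1 0 0 0 0 0 2"

```text
t: 14.45
tcp_pos: [0.6047, -0.2344, 0.1422]
eef_rot: [-173.3, -34.7, -1.5]
force: [2.8, -6.1, -1.7]
gripper_width: 0.0557
```

```bash
python3 st.py
```

```text
14.45 [-42.1  28.5  89.5  39.4  45.9  23.3] 0.0557 Ftool [1.5 6.4 2.4] Ttool [-1.28 -0.05 -0.35] tau6 0.74
spin from chuckR 99.8
lat [ 0.0004 -0.0011  0.0001] along -0.021
```

Request:
servo_tool:
  steps: "-1 0 0 0 0 0 0.8; -1 0 0 0 0 0 1.6; -1 0 0 0 0 0 2; -1 0 0 0 0 0 2"

```text
t: 14.85
tcp_pos: [0.6047, -0.2346, 0.1422]
eef_rot: [-166.8, -33.0, -13.3]
force: [3.2, -7.0, -1.9]
gripper_width: 0.0559
```

```bash
python3 st.py;  python3 - <<'E'
from h import *
w=cam('wrist'); save(w,'w12')
E
```

```text
14.85 [-42.1  28.5  89.5  39.4  45.9  33.3] 0.0559 Ftool [2.9 6.9 2.7] Ttool [-1.37  0.05 -0.7 ] tau6 1.0
spin from chuckR 109.7
lat [ 0.0003 -0.0013  0.0001] along -0.021
```

View pics/w12.png

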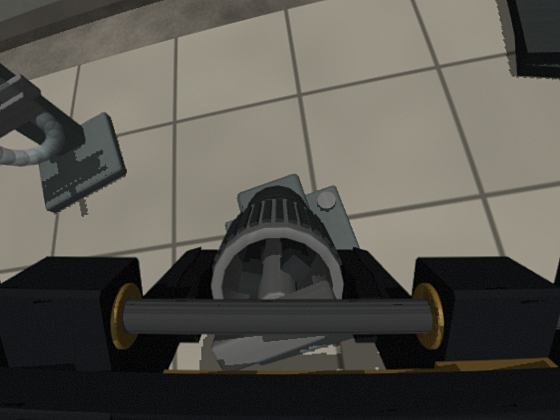

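Torque is climbing, so the jaws are biting. I'll continue in small steps.

Request:
servo_tool:
  steps: "-1 0 0 0 0 0 0.6; -1 0 0 0 0 0 1.2; -1 0 0 0 0 0 1.2"

```text
t: 15.2
tcp_pos: [0.6047, -0.2347, 0.1422]
eef_rot: [-163.1, -31.4, -20.2]
force: [2.2, -7.0, -2.9]
gripper_width: 0.0561
```

```bash
python3 st.py
```

```text
15.2 [-42.1  28.5  89.5  39.4  45.9  39.3] 0.0561 Ftool [2.3 7.  2.9] Ttool [-1.42  0.25 -0.69] tau6 1.21
spin from chuckR 115.7
lat [ 0.0003 -0.0014  0.    ] along -0.021
```

Request:
servo_tool:
  steps: "-1 0 0 0 0 0 0.6; -1 0 0 0 0 0 1.2; -1 0 0 0 0 0 1.2"

```text
t: 15.5
tcp_pos: [0.605, -0.235, 0.1425]
eef_rot: [-159.8, -29.5, -26.8]
force: [3.1, -8.3, -2.2]
gripper_width: 0.0552
```

```bash
python3 st.py
```

```text
15.5 [-42.1  28.5  89.5  39.4  45.9  45.3] 0.0552 Ftool [4.6 7.5 2.7] Ttool [-1.25  0.59 -0.52] tau6 1.01
spin from chuckR 121.8
lat [ 0.0007 -0.0017  0.0003] along -0.0208
```

Request:
servo_tool:
  steps: "-1 0 0 0 0 0 0.6; -1 0 0 0 0 0 1.2; -1 0 0 0 0 0 1.2"

```text
t: 15.8
tcp_pos: [0.6048, -0.2351, 0.1425]
eef_rot: [-156.7, -27.3, -33.2]
force: [1.1, -8.8, -0.8]
gripper_width: 0.0548
```

```bash
python3 st.py;  python3 - <<'E'
from h import *
w=cam('wrist'); save(w,'w13')
E
```

```text
15.8 [-42.1  28.5  89.5  39.4  45.9  51.3] 0.0548 Ftool [4.7 7.5 0.4] Ttool [-1.33  0.63 -0.46] tau6 0.92
spin from chuckR 127.8
lat [ 0.0006 -0.0018  0.0002] along -0.0207
```

View pics/w13.png

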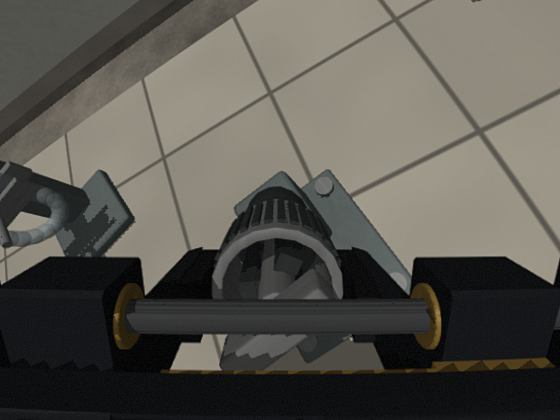

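Request:
servo_tool:
  steps: "-1 0 0 0 0 0 0.6; -1 0 0 0 0 0 1.2"

```text
t: 16.05
tcp_pos: [0.6046, -0.2352, 0.1424]
eef_rot: [-154.1, -24.8, -39.2]
force: [-1.4, -8.3, 0.3]
gripper_width: 0.0544
```

```bash
python3 st.py;  python3 - <<'E'
from h import *
w=cam('wrist'); 
a=cv2.imread('pics/w12.png')
f=lambda i:cv2.resize(i[180:370,200:350],None,fx=2.6,fy=2.6,interpolation=cv2.INTER_CUBIC)
cv2.imwrite('pics/w14.png',np.hstack([f(a),f(w['img'])]))
E
```

```text
16.05 [-42.1  28.5  89.5  39.3  45.9  57.3] 0.0544 Ftool [ 3.9  7.2 -1.9] Ttool [-1.4   0.46 -1.24] tau6 0.57
spin from chuckR 133.7
lat [ 0.0004 -0.0018  0.0001] along -0.0207
```

View pics/w14.png

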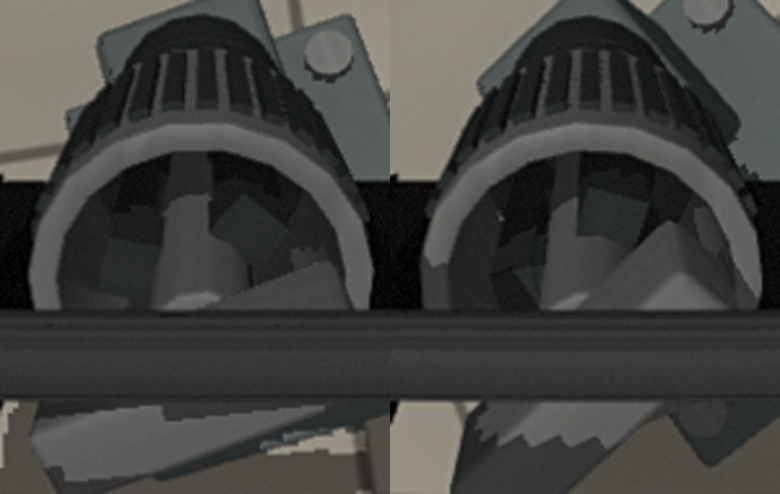

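The knurl has shifted against the pads by part of a tooth, so the pads slipped at the end. I'll open, back off, check the rest, and take a fresh grip.

Request:
servo_tool:
  steps: "0 0 0 0 0 0 0; 1 0 0 0 0 0 0; 1 0 0 0 0 0 0; 1 0 0 0 0 0 0; 1 0 0 -15 0 0 0; 1 0 0 -45 0 0 -1.5; 1 0 0 -80 0 0 -3; 1 0 0 -100 0 0 -4.6; 1 0 0 -100 0 0 -6.2; 1 0 0 -100 0 0 -7.8; 1 0 0 -100 0 0 -9.4; 1 0 0 -100 0 0 -11"

```text
t: 17.3
tcp_pos: [0.547, -0.2435, 0.2245]
eef_rot: [172.0, -34.4, 24.3]
force: [-0.6, 0.5, -0.8]
gripper_width: 0.0879
```

Request:
servo_tool:
  steps: "1 0 0 0 0 0 -1.6; 1 0 0 0 0 0 -3.2; 1 0 0 0 0 0 -4.8; 1 0 0 0 0 0 -6.4; 1 0 0 0 0 0 -8; 1 0 0 0 0 0 -9.6; 1 0 0 0 0 0 -11.2; 1 0 0 0 0 0 -12.8; 1 0 0 0 0 0 -14.4; 1 0 0 0 0 0 -15.8; 1 0 0 0 0 0 -15.8; 1 0 0 0 0 0 -15.8"

```text
t: 18.5
tcp_pos: [0.5473, -0.2436, 0.2241]
eef_rot: [144.8, -0.1, 100.3]
force: [-0.5, -0.0, 0.2]
gripper_width: 0.088
```

```bash
python3 st.py; cat > look.py <<'E'
from h import *
import sys
w=cam('wrist'); n=sys.argv[1]
cv2.imwrite('pics/'+n+'.png',cv2.resize(w['img'][120:290,190:370],None,fx=4,fy=3.5,interpolation=cv2.INTER_CUBIC))
C=cloud(w); d=C-MOUTH
h=d@AX; e1=np.array([-np.sin(AZ),np.cos(AZ),0]); e2=np.cross(-AX,e1)
L=np.dstack([d@e1,d@e2,h])*1000
Q=L[(abs(L[...,0])<45)&(abs(L[...,1])<45)&(L[...,2]>-20)&(L[...,2]<50)]
hd=Q[Q[:,2]>30]; hp=hd[hd[:,2]>np.percentile(hd[:,2],50)-1.5]; 
A=np.c_[hp[:,:2],np.ones(len(hp))]; co=np.linalg.lstsq(A,hp[:,2],rcond=None)[0]
print('head top',len(hp),cv2.minAreaRect(hp[:,:2].astype(np.float32)),'h',np.median(hp[:,2]),'slope deg',np.degrees(co[:2]).round(1))
rim=Q[(abs(Q[:,2])<3)&(np.hypot(Q[:,0],Q[:,1])>21)]
print('rim',cv2.minEnclosingCircle(rim[:,:2].astype(np.float32)),np.median(rim[:,2]),len(rim))
E
python3 look.py w15
```

```text
18.5 [-47.6  18.8  89.9  35.9  56.5 -74.2] 0.088 Ftool [ 0.  -0.3 -0.4] Ttool [ 0.23 -0.03  0.01] tau6 -0.11
spin from chuckR 0.1
lat [-0.0004  0.0001 -0.0003] along 0.0795
head top 1265 ((0.15134429931640625, -1.0770158767700195), (11.955267906188965, 44.22024917602539), 86.28060913085938) h 34.75675312374335 slope deg [-0.2 -0.5]
rim ((0.23220723867416382, -1.0657013654708862), 28.015443801879883) 0.6275088290259474 1452
```

View pics/w15.png

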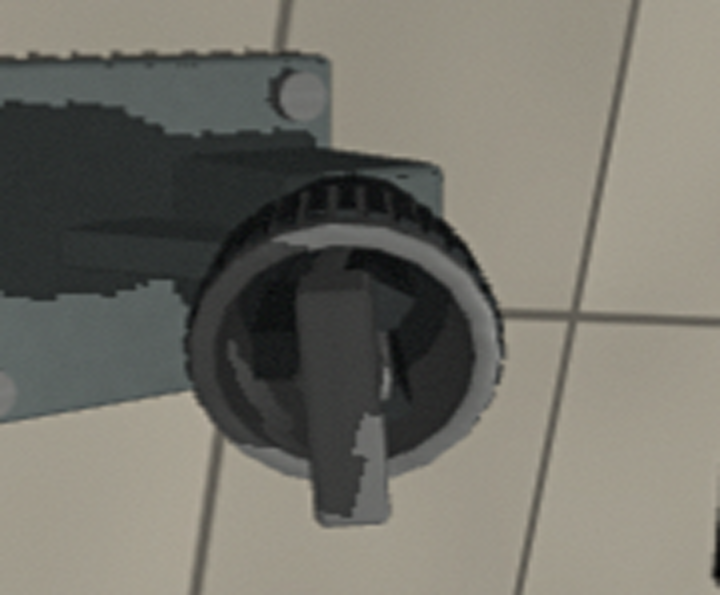

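The head is centred on the rim within about 0.1 mm, straight within 0.5°, and its top is 34.1 mm out, so it is home and gripped. I'll take one more grip to tighten and read the torque while turning.

Request:
servo_tool:
  steps: "1 -0.8 -1 20 0 0 0; 1 -0.8 -1 45 0 0 0; 1 -0.8 -1 68 0 0 0; 1 -0.8 -1 85 0 0 0; 1 -0.8 -1 97 0 0 0; 1 -0.8 -1 103 0 0 0; -0.2 -0.8 -1 103 0 0 0; -0.2 -0.8 -1 103 0 0 0; -1 -0.8 -1 103 0 0 0; -1 -0.8 -1 103 0 0 0; -1 -0.8 -1 103 0 0 0; -1 -0.8 -1 103 0 0 0"

```text
t: 19.75
tcp_pos: [0.6054, -0.2342, 0.1395]
eef_rot: [144.7, 0.1, 100.4]
force: [-2.2, 0.3, 4.1]
gripper_width: 0.0549
```

Request:
servo_tool:
  steps: "-1 0 0 0 0 0 0; -1 0 0 0 0 0 0; -1 0 0 0 0 0 0"

```text
t: 20.05
tcp_pos: [0.6054, -0.2342, 0.1395]
eef_rot: [144.7, 0.1, 100.4]
force: [-2.5, -0.7, 5.7]
gripper_width: 0.0546
```

```bash
python3 st.py
```

```text
20.05 [-42.1  28.8  89.6  39.7  45.7 -76.8] 0.0546 Ftool [-0.2  1.2 -6.1] Ttool [ 0.08  0.04 -0.03] tau6 0.08
spin from chuckR -0.0
lat [-0.0004 -0.0011 -0.0004] along -0.0236
```

Request:
servo_tool:
  steps: "-1 0 0 0 0 0 0.5; -1 0 0 0 0 0 1"

```text
t: 20.25
tcp_pos: [0.6054, -0.2342, 0.1395]
eef_rot: [144.9, -2.8, 96.3]
force: [-3.1, 1.0, 5.4]
gripper_width: 0.0549
```

```bash
python3 st.py
```

```text
20.25 [-42.1  28.8  89.6  39.6  45.7 -71.8] 0.0549 Ftool [ 1.6  0.6 -6.1] Ttool [ 0.1   0.06 -0.8 ] tau6 0.28
spin from chuckR 4.9
lat [-0.0004 -0.0011 -0.0004] along -0.0236
```

Request:
servo_tool:
  steps: "-1 0 0 0 0 0 0.5; -1 0 0 0 0 0 1"

```text
t: 20.45
tcp_pos: [0.6054, -0.2342, 0.1395]
eef_rot: [145.2, -5.6, 92.2]
force: [-2.8, 0.7, 4.9]
gripper_width: 0.055
```

```bash
python3 st.py
```

```text
20.45 [-42.1  28.8  89.6  39.6  45.7 -66.8] 0.055 Ftool [ 1.2  0.5 -5.5] Ttool [ 0.05  0.02 -1.02] tau6 0.44
spin from chuckR 9.9
lat [-0.0004 -0.0011 -0.0004] along -0.0236
```

Request:
servo_tool:
  steps: "-1 0 0 0 0 0 0.5; -1 0 0 0 0 0 1"

```text
t: 20.65
tcp_pos: [0.6054, -0.2343, 0.1395]
eef_rot: [145.7, -8.5, 88.1]
force: [-3.3, -1.2, 4.8]
gripper_width: 0.0546
```

```bash
python3 st.py
```

```text
20.65 [-42.1  28.8  89.6  39.6  45.7 -61.8] 0.0546 Ftool [-0.6  0.1 -6. ] Ttool [ 0.17 -0.23 -0.93] tau6 0.4
spin from chuckR 14.9
lat [-0.0004 -0.0012 -0.0004] along -0.0236
```

Request:
servo_tool:
  steps: "-1 0 0 0 0 0 0.6; -1 0 0 0 0 0 1.2; -1 0 0 0 0 0 1.8; -1 0 0 0 0 0 2.4"

```text
t: 21.05
tcp_pos: [0.6054, -0.2341, 0.1395]
eef_rot: [147.8, -15.1, 77.9]
force: [-2.1, 0.7, 4.7]
gripper_width: 0.054
```

```bash
python3 st.py
```

```text
21.05 [-42.1  28.7  89.6  39.6  45.7 -49.8] 0.054 Ftool [ 1.4  0.6 -4.9] Ttool [ 0.07  0.01 -1.3 ] tau6 0.67
spin from chuckR 26.9
lat [-0.0004 -0.0011 -0.0004] along -0.0236
```

Request:
servo_tool:
  steps: "-1 0 0 0 0 0 0.6; -1 0 0 0 0 0 1.2; -1 0 0 0 0 0 1.8; -1 0 0 0 0 0 2.4"

```text
t: 21.45
tcp_pos: [0.6054, -0.2342, 0.1395]
eef_rot: [151.2, -21.1, 67.0]
force: [-2.2, 0.4, 4.1]
gripper_width: 0.0542
```

```bash
python3 st.py
```

```text
21.45 [-42.   28.8  89.6  39.6  45.7 -37.9] 0.0542 Ftool [ 1.1  0.1 -4.6] Ttool [ 0.13 -0.06 -1.66] tau6 1.0
spin from chuckR 38.8
lat [-0.0004 -0.0011 -0.0004] along -0.0236
```

Request:
servo_tool:
  steps: "-1 0 0 0 0 0 0.6; -1 0 0 0 0 0 1.2; -1 0 0 0 0 0 1.8; -1 0 0 0 0 0 2.4; -1 0 0 0 0 0 2.4"

```text
t: 21.95
tcp_pos: [0.6054, -0.2342, 0.1395]
eef_rot: [155.9, -26.5, 55.3]
force: [-4.0, 0.1, 5.8]
gripper_width: 0.0555
```

```bash
python3 st.py
```

```text
21.95 [-42.1  28.8  89.6  39.6  45.7 -25.9] 0.0555 Ftool [ 0.6 -0.5 -7. ] Ttool [ 0.21 -0.16 -1.13] tau6 1.56
spin from chuckR 50.9
lat [-0.0004 -0.0012 -0.0005] along -0.0236
```

Request:
servo_tool:
  steps: "-1 0 0 0 0 0 0.6; -1 0 0 0 0 0 1.2; -1 0 0 0 0 0 1.8; -1 0 0 0 0 0 2.4; -1 0 0 0 0 0 2.4"

```text
t: 22.45
tcp_pos: [0.6054, -0.2342, 0.1395]
eef_rot: [162.1, -30.9, 42.5]
force: [-3.2, -0.5, 6.0]
gripper_width: 0.0559
```

```bash
python3 st.py
```

```text
22.45 [-42.1  28.8  89.6  39.6  45.7 -13.9] 0.0559 Ftool [ 0.8  0.3 -6.8] Ttool [ 0.11 -0.06 -1.08] tau6 1.58
spin from chuckR 62.9
lat [-0.0004 -0.0011 -0.0004] along -0.0237
```

The holding torque is now about 1.1 N m, above the needed 0.8. Releasing and backing away.

Request:
servo_tool:
  steps: "0 0 0 0 0 0 0; 1 0 0 0 0 0 0; 1 0 0 0 0 0 0; 1 0 0 0 0 0 0; 1 0 0 -15 0 0 0; 1 0 0 -45 0 0 -1.5; 1 0 0 -80 0 0 -3; 1 0 0 -100 0 0 -4.6; 1 0 0 -103 0 0 -6.2; 1 0 0 -103 0 0 -7.8; 1 0 0 -103 0 0 -9.4; 1 0 0 -103 0 0 -11"

```text
t: 23.65
tcp_pos: [0.5463, -0.2448, 0.2239]
eef_rot: [145.0, -4.4, 94.1]
force: [-0.2, 0.6, 0.2]
gripper_width: 0.0885
```

Request:
servo_tool:
  steps: "1 0 0 0 0 0 -1.5; 1 0 0 0 0 0 -1.5; 1 0 0 0 0 0 -1.5; 1 0 0 0 0 0 -1.5"

```text
t: 24.05
tcp_pos: [0.5467, -0.2447, 0.2233]
eef_rot: [144.8, -0.3, 99.9]
force: [1.0, -0.2, -0.7]
gripper_width: 0.0882
```

```bash
python3 st.py; python3 look.py w16; python3 - <<'E'
from h import *
s=cam('scene'); save(s,'s16')
E
```

```text
24.05 [-47.7  18.9  89.9  36.   56.5 -73.9] 0.0882 Ftool [-0.4  0.4  1.1] Ttool [ 0.18 -0.04 -0.04] tau6 0.07
spin from chuckR 0.6
lat [-0.0011 -0.001  -0.0009] along 0.0792
head top 1280 ((0.10492515563964844, -1.0724949836730957), (11.879354476928711, 44.04827880859375), 86.26854705810547) h 34.78197135044334 slope deg [-0.2 -0. ]
rim ((0.016320187598466873, -1.0720210075378418), 27.94367027282715) 0.6889559882435579 1463
```

View pics/w16.png

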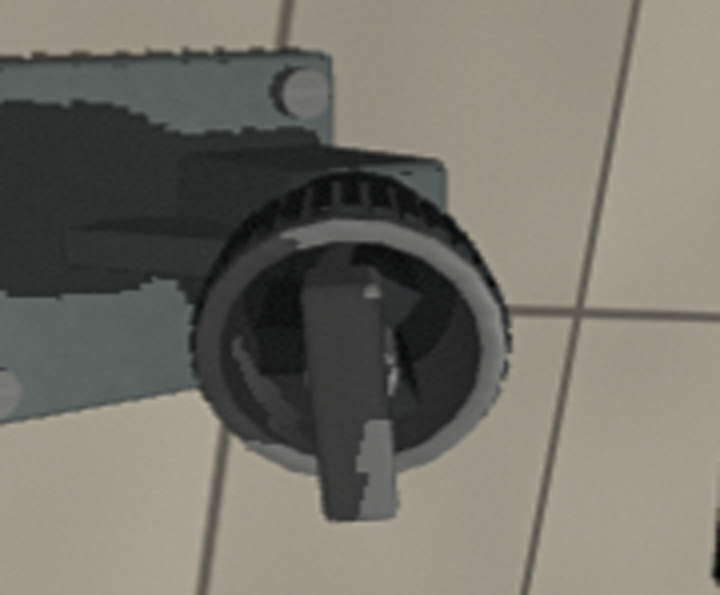

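View pics/s16.png

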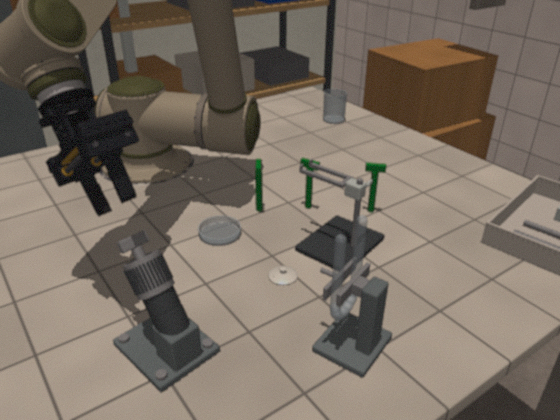

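The rest stands straight and centred at scene (137,245), with its head top 34.1 mm out. The Petri dish (220,231) and the lid (283,275) are where they began, and the gripper is clear of everything. Handing in.

```bash
python3 - <<'E'
from plant import bot
print(bot.close_job())
E
```

```text
the job is handed in; nothing more can be done
None
```

I lifted the steel rest off the fork, stood it fully home in the leaning chuck and let it go. I then turned the sleeve clockwise in two grips (about 134° and 63°, including some slip) and backed away. The job was handed in at about 24 s. It reports no verdict.

- **Rest position:** the last wrist view showed the head centred on the mouth within about 0.1 mm and straight within about 0.2°. Its top is 34.1 mm outside the mouth, against 34 mm when fully home.
- **Tightness:** the sleeve held about 1.1 N m while the pads still gripped it, above the 0.8 N m needed. I judged the grip only from this torque, because the force on each jaw can't be read directly.
- **Bystanders:** the Petri dish and the lid look unmoved in the scene picture. The arm stayed well clear of the U-tube.
- **Checks that disagreed:** the pads slipped on the knurl at the end of the first grip, so I took a second, better-centred one. They probably slipped again at its end, at the full torque. The camera estimates of position differed by 2 to 5 mm sideways, so I relied mostly on the wrist views.

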